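Pin the bar in the angle tapping jig

TASK

Take the locating pin out of its wooden stand and, holding it square to the sloping jig plate under the tapping machine's arm, feel along the slot with its tip until it drops into the aluminium bar's hidden pilot hole, and push it fully home. Then draw the bar along by the pin until the pin is right up against the slot's datum end, the end next to the tap, and let go, leaving the pin standing fully home there. Keep robot and pin off the thin tap and its chuck, and leave the oil bottle, the offcut and the tap wrench where they are.

Things in the scene. Friction and masses are not known exactly. Their poses are not given: they have to be found in the camera images.
- pin: Loose locating pin, 0.13 kg, 165 mm long: a steel shank 12 mm across and 105 mm long, its last 4 mm tapering to 7 mm at the tip, below a banded brass grip 20 mm across and 60 mm long. Origin at the centre of the tip, z axis along the pin from tip to grip. It stands upright in the stand, tip 10 mm above the bench.
- stand: Fixed wooden block, 70 mm (x) by 130 mm (y) by 45 mm high, origin under its centre. The pin stands in a 15 mm hole in the middle of its top, 35 mm deep; two steel stubs 12 and 10 mm across stand up to 35 mm above the block 45 mm to either side along y.
- jig: Fixed aluminium jig plate, 90 (x) by 220 (y) by 8 mm, sloping 30 degrees, its top face towards the robot and up, under the tapping machine's arm. Origin on the top face where the pin's axis stands when the pin touches the slot's datum end. z: out of the plate, square to it; y: along the slot, towards datum end and tap; x: up the slope. The slot: 15 mm wide, centred on x = 0, from y = -75 to +6 mm.
- slot_start (a point): The slot's other end, away from the tap: on the plate's top face, 75 mm from the jig's origin along its -y.
- slot_floor (a point): 8 mm below the jig's origin, on the upper face of the work bar that is the slot's floor. The aluminium bar, 40 by 20 by 320 mm, lies in a channel under the plate, both ends sticking out. It slides along y under some 4 N and stays where left; light sweeping (up to 6 N of pressure) hardly shifts it, drawing it by the pin does.
- pilot_zone (a point): On the slot's floor, the middle of the zone where the bar's one pilot hole is: centre on the slot's centre line, 22 to 60 mm from the jig's origin along -y, different each time, and out of sight of the cameras above and in front. Blind hole, 14 mm across, square to the face, 18 mm deep: when the pin is home its tip is 26 mm below the plate's top face.
- machine: Fixed green tapping machine, base 240 by 460 by 30 mm. Origin under the base, jig origin (-20, 30, 115) mm from it. z up, x away from the robot. Its arm crosses above the jig (y -200 to 60, underside 232 above the bench, x -35 to 35), then the spindle head (y 64 to 136, underside 195, x -40 to 22, top handle to 418). Column at y -235, up to 460. No overhang nearer the robot than x = -41.
- tap: The thin brittle tap in the spindle, fixed, 6 mm across and upright, over a round window in the jig plate 70 mm from the jig's origin along its y. Origin 7 mm above the plate; z up. The tap is 3 to 27 mm above it, then the steel chuck, 28 mm across, to 76 mm. Chuck and tap count as one.
- oiler: Loose white plastic oil bottle with red cap, 54 mm across, 130 mm high, upright; origin under its centre.
- offcut: Loose aluminium offcut, 40 by 90 by 20 mm high, lying flat; origin under its centre.
- tapwrench: Loose tap wrench, bar 140 mm long (y) and 10 mm thick with a body 24 by 50 by 14 mm, lying flat; origin under its centre.
There are look-alikes about, which are no part of the job. What is shaped like the pin but red is not meant.

How it is judged:
By the outcome, as a careful person would: the job done as asked, in the order asked, and still so for the second after the job is handed in, with the robot touching nothing.
It also fails if it takes over 59 s, if anything falls off the work surface, if the arm or the gripper's body presses on something with over 40 N, if the wrist force passes 120 N, or if a joint passes its speed limit or range.

ROBOT

A 7-joint arm with a two-finger parallel gripper is mounted at the origin on the work surface. World frame = base frame: x ahead of the robot, y to its left, z up, the work surface at z = 0. Lengths are in m, angles in degrees, forces in N, time in s.
With the tool pointing down it reaches from about 0.425 to 0.825 m from the base axis. Payload 3.6 kg.
Tool frame: the origin (TCP) lies on the centre line of the jaws, within the pads' length; the fingertips stand ahead of it and the grasp point (between the pads) lies 5 mm behind it (robot.nose_length is the z of the fingertips in the tool frame, in m); z points along the fingers, y is the direction in which the jaws open and shut (so a half turn about z gives the same grasp; the last joint's range is limited). The gripper opens to 93 mm and grips with 3 to 60 N. Pads are 15 mm wide; open, the fingers measure 128 mm over their backs; the gripper's body (75 mm by 188 mm) begins 65 mm behind the grasp point.
Start: joints at [69.013, 35.231, -0.722, 81.555, 0.464, 63.22, -2.315], TCP at [0.217, -0.613, 0.233] pointing down, gripper open.
Joint ranges: [-178.69, 178.69], [-17.37, 117.87], [-77.05, 75.6], [15.02, 138.74], [-78.02, 258.01], [0.78, 113.62], [-162.83, 162.83]. Speed limits (degrees/s): [159.86, 159.86, 180, 180, 180, 180, 180].

INTERFACE

Orientations are given as [roll, pitch, yaw] about the fixed x, y, z axes, in that order (R = Rz(yaw) Ry(pitch) Rx(roll)).
In Python, from station import robot, eyes gives the robot as it stands.
- The arm moves only by the shell command python3 -m handwheel 'ROWS' [FORCE]. ROWS is JSON, a list of rows, each a list of 5 numbers: the shift along the world's x, y, z each as a share of 0.04 m, from -1 to 1, then the turn about the world's z as a share of 0.12 rad, from -1 to 1, then the opening, from -1 (shut) to 1 (fully open). A call has exactly 8 rows; each row shifts and turns the pose as measured when the row begins; what a row does not reach is not made up. A row lasts 1/12 s, in which the tool goes at most 41.7 mm and 7.16 degrees, less where a joint would pass 70% of its speed; a pose out of reach is approached as far as the arm can. A call with a number of a shift or a turn outside -1 to 1 is refused whole. A call with a gripper value outside its range is refused whole. The fingers move at their own pace and stop on an object; FORCE is the grip in N (left out, the last holds). Time passes only in rows, so rows that do not move let the fingers close, or fill a call up. It gives the time, the measured TCP pose, the force and the opening at its end, in the units of the state.
- robot.observe(): the state, without advancing time (a new reading comes with each control period).
- eyes.snapshot(name): name is "scene" or "top" or "wrist"; returns (picture, depth): 480x640x3 uint8, red, green, blue; 480x640 float32, m along the optical axis (not along the pixel's ray), 0 where there is no reading.
- eyes.get_calibration(name): a dict with "fx", "fy", "cx", "cy" (pixels), "k1" (the pictures are not rectified: a ray, as slopes to the right and down, at radius r is drawn at 1 + k1 r^2 times it, then the intrinsics apply), "rvec" (rotation vector, rad) and "tvec" (3), from world to camera coordinates, as OpenCV has them; the wrist camera has in their place "tool_from_camera" (4x4, takes a point from camera to tool coordinates, whose origin is the TCP and whose axes are the flange's). Camera axes: x right, y down, z forward; pixel columns grow to the right and rows downward; lengths in m; the calibration is good to about 2 mm. A picture is of the moment at which its call begins: read the wrist's pose just before it. get_calibration takes no time and is no camera call.
- robot.close_job(): hands the job in, once; it reports no verdict.
The state is a dict: "time": time; "joint_pos": joint angles; "qvel": joint speeds; "joint_torque": joint torques, N m; "ee_pos": TCP position; "tcp_rot": TCP orientation; "contact_force": force on the tool from outside, world axes, zero at the start; "torque": the same for the moment, N m; "opening": finger opening in m.
Only numpy, scipy, OpenCV 4.12 (cv2) and the standard library are available. Lean on these libraries where they do the work, as an engineer would, in place of code of your own. Each camera call takes 0.05 s, during which the arm holds its last target.

## Working session

There is one attempt and no reset: what is moved stays moved. The work goes in short steps, Python scripts to look and compute and a shell command to move; the robot and the scene stay as the last step left them, time stands still between calls to the robot, and variables do not carry over. Pictures are saved under pics/ and viewed, and the job is handed in when it is done.

```bash
ls -la; mkdir -p pics; cat > h.py <<'E'
import numpy as np, cv2
from station import robot, eyes
from scipy.spatial.transform import Rotation as R
def cam(name,pose=None):
    c=eyes.get_calibration(name)
    if name=="wrist":
        T=np.array(c["tool_from_camera"]); s=pose or robot.observe()
        W=np.eye(4);W[:3,:3]=R.from_euler('xyz',s["tcp_rot"],degrees=True).as_matrix();W[:3,3]=s["ee_pos"]
        M=W@T
    else:
        Rm=R.from_rotvec(np.ravel(c["rvec"])).as_matrix();M=np.eye(4);M[:3,:3]=Rm.T;M[:3,3]=-Rm.T@np.ravel(c["tvec"])
    return c,M
def slopes(c,u,v):
    p=np.array([[[u,v]]],float)
    K=np.array([[c["fx"],0,c["cx"]],[0,c["fy"],c["cy"]],[0,0,1]])
    return cv2.undistortPoints(p,K,np.array([c["k1"],0,0,0.]))[0,0]
def ray(c,M,u,v):
    a,b=slopes(c,u,v); return M[:3,3], M[:3,:3]@np.array([a,b,1.])
def at_z(c,M,u,v,z):
    o,d=ray(c,M,u,v); return o+d*(z-o[2])/d[2]
def at_d(c,M,u,v,dep):
    o,d=ray(c,M,u,v); return o+d*dep
def proj(c,M,p):
    q=M[:3,:3].T@(np.array(p)-M[:3,3]); a,b=q[0]/q[2],q[1]/q[2]; k=1+c["k1"]*(a*a+b*b)
    return c["fx"]*a*k+c["cx"],c["fy"]*b*k+c["cy"]
def snap(name,tag):
    s=robot.observe(); im,d=eyes.snapshot(name)
    cv2.imwrite(f"pics/{tag}.png",im[:,:,::-1]); np.savez(f"pics/{tag}.npz",im=im,d=d,pos=s["ee_pos"],rot=s["tcp_rot"])
    return im,d
def load(tag):
    z=np.load(f"pics/{tag}.npz"); return z["im"],z["d"],dict(ee_pos=z["pos"],tcp_rot=z["rot"])
def crop(tag,u0,v0,u1,v1,k,out):
    im=load(tag)[0][v0:v1,u0:u1,::-1]; cv2.imwrite(f"pics/{out}.png",cv2.resize(im,None,fx=k,fy=k,interpolation=cv2.INTER_CUBIC))
def st():
    s=robot.observe(); print({k:np.round(s[k],4).tolist() for k in("time","ee_pos","tcp_rot","contact_force","torque","opening","joint_pos")})
E
python3 - <<'E'
from h import *
st(); print(robot.nose_length)
snap("scene","s0");snap("top","t0")
for n in("scene","top"):
    c,M=cam(n);print(n,c,M[:3,3])
E
```

```text
total 12
drwxr-xr-x  3 agent agent 4096 Dec  6 07:48 .
drwxr-xr-x 23 root  root  4096 Dec  6 07:48 ..
drwxr-xr-x  2 agent agent 4096 Dec  6 07:48 pics
{'time': 0.0, 'ee_pos': [0.2164, -0.6121, 0.2315], 'tcp_rot': [-179.8569, 0.0022, 19.4719], 'contact_force': [-0.0627, -0.2631, 0.4385], 'torque': [-0.0211, 0.0277, 0.0036], 'opening': 0.093, 'joint_pos': [69.0129, 35.2888, -0.7239, 81.6388, 0.465, 63.2183, -2.3166]}
0.014
scene {'fx': 454.83737903501697, 'fy': 454.83737903501697, 'cx': 322.2849022934978, 'cy': 240.79584077959592, 'k1': 0.03805022494096958, 'rvec': array([ 0.11720186, -2.90666722,  1.09473532]), 'tvec': array([0.53739721, 0.06478296, 1.05338175])} [0.47851354 0.68806829 0.83677507]
top {'fx': 620.7012799047947, 'fy': 620.7012799047947, 'cx': 317.24524927634445, 'cy': 238.45127484140255, 'k1': -0.21468028990530982, 'rvec': array([ 2.16409625, -2.13303407,  0.11855655]), 'tvec': array([0.02651489, 0.56590847, 1.37318573])} [0.38812238 0.01078361 1.4338198 ]
```

View pics/s0.png

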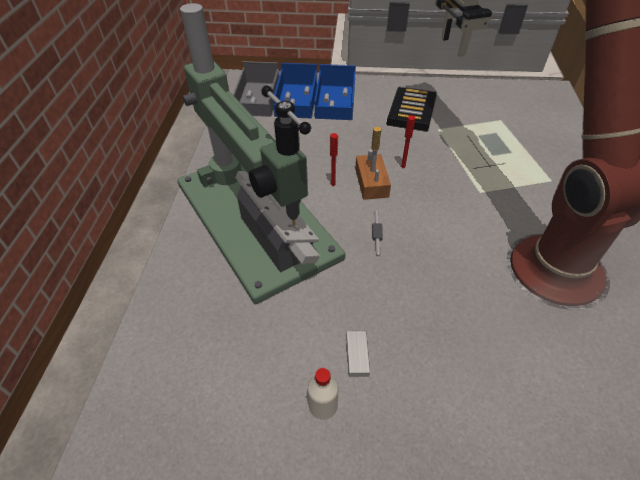

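View pics/t0.png

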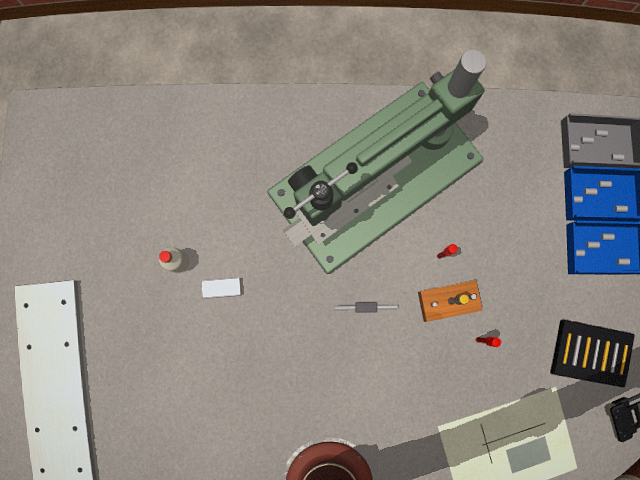

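```bash
python3 - <<'E'
from h import *
crop("t0",400,230,520,360,6,"c1")
crop("t0",260,70,500,290,3,"c2")
crop("s0",310,100,430,260,5,"c3")
E
```

```text
(no output)
```

View pics/c1.png

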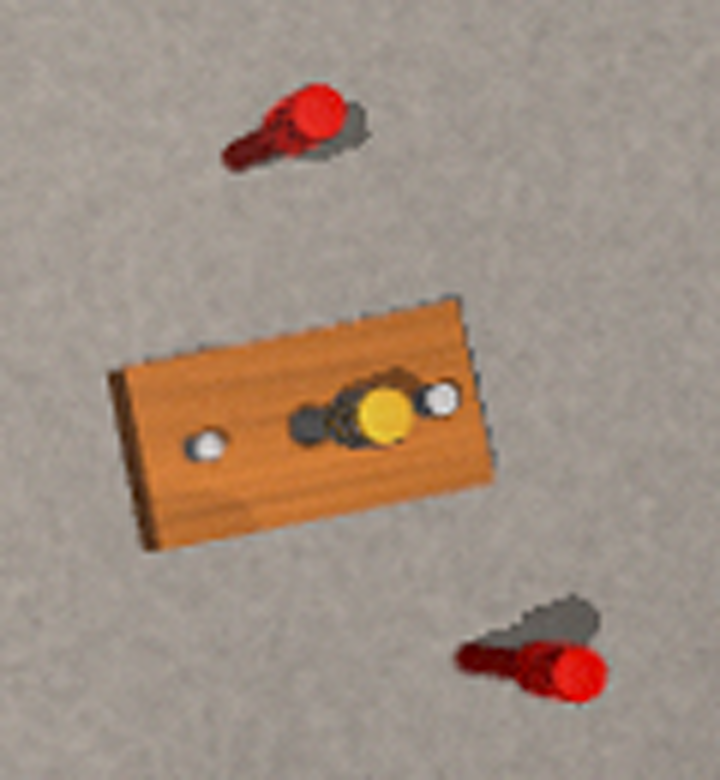

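View pics/c2.png

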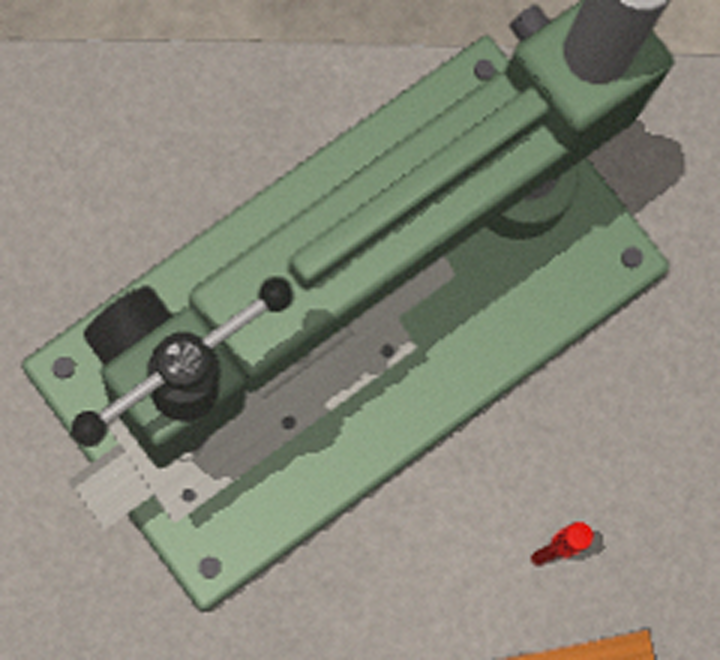

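View pics/c3.png

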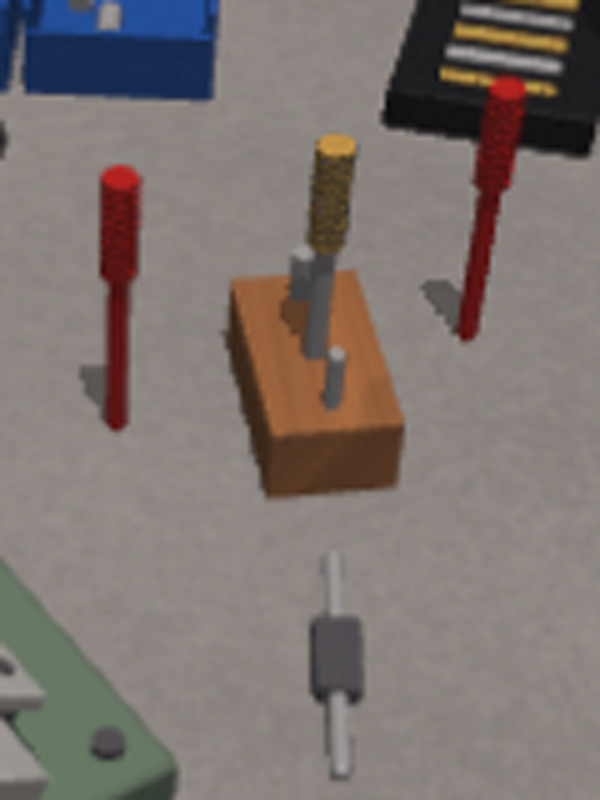

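```bash
python3 - <<'E'
from h import *
c,M=cam("top"); cs,Ms=cam("scene")
f=lambda x,y:(400+x/6,230+y/6)
g=lambda x,y:(260+x/3,70+y/3)
pin=at_z(c,M,*f(386,415),0.175);print("pin top",pin)
S=[at_z(c,M,*f(*p),0.045) for p in[(120,370),(460,298),(492,482),(155,550)]];print("stand",np.mean(S,0)); 
for a,b in((0,1),(3,2),(0,3),(1,2)):
    d=S[b]-S[a];print(np.linalg.norm(d),np.degrees(np.arctan2(d[1],d[0])))
B=[at_z(c,M,*g(*p),0.03) for p in[(25,365),(205,608),(667,268),(487,38)]];print("mach",np.mean(B,0))
for a,b in((2,1),(3,0),(1,0),(2,3)):
    d=B[b]-B[a];print(np.linalg.norm(d),np.degrees(np.arctan2(d[1],d[0])))
# scene check of pin top
h=lambda x,y:(310+x/5,100+y/5)
print("pin top scene",at_z(cs,Ms,*h(336,147),0.175))
for n,p,z in(("red1",(318,112),.165),("red2",(580,675),.165)):print(n,at_z(c,M,*f(*p),z))
for n,(u,v),z in(("wrench",(367,307),.014),("offcut",(222,287),.02),("oil",(165,257),.13)):print(n,at_z(c,M,u,v,z))
st()
E
```

```text
pin top [ 0.42695148 -0.26989866  0.175     ]
stand [ 0.42708647 -0.26904509  0.045     ]
0.13292763679639197 -77.82464519900125
0.13106961918753057 -78.63840606250352
0.06836360619808111 -168.7436753472621
0.07027899494895389 -170.24485743010544
mach [ 0.71694662 -0.10115054  0.03      ]
0.4500556182085103 126.98901902017609
0.45252789640523616 127.06540679140527
0.23281613319163427 37.28636174949833
0.23341973683457345 36.678837266529655
pin top scene [ 0.4249044  -0.26418173  0.175     ]
red1 [ 0.53156757 -0.24905893  0.165     ]
red2 [ 0.338066 -0.340432  0.165   ]
wrench [ 0.41222631 -0.08082799  0.014     ]
offcut [0.45231059 0.2517098  0.02      ]
oil [0.50900322 0.35926922 0.13      ]
{'time': 0.1, 'ee_pos': [0.2164, -0.6122, 0.2316], 'tcp_rot': [-179.8711, 0.0022, 19.4724], 'contact_force': [-0.6726, 0.5582, -0.7034], 'torque': [0.0497, 0.0012, 0.018], 'opening': 0.0933, 'joint_pos': [69.0134, 35.2829, -0.723, 81.6282, 0.4649, 63.2208, -2.3148]}
```

Candidates: brass-gripped pin in stand (464,299 in top), red look-alikes at (450,250) and (490,341), and rods in the tray at (595,355). The crop shows the brass/steel one standing in the wooden block: that's the pin.

```bash
python3 -m handwheel '[[0.5,0.8,0.1,0.3,1],[0.5,0.8,0,0.3,1],[0.5,0.8,0,0.3,1],[0.5,0.8,0,0.3,1],[0.5,0.8,0,0.3,1],[0.5,0.8,0,0.3,1],[0.5,0.8,0,0.3,1],[0.5,0.8,0,0.3,1]]'
```

```text
time: 0.77
ee_pos: [0.3687, -0.3522, 0.2303]
tcp_rot: [-179.6, 0.6, 35.4]
contact_force: [0.6, 0.4, 0.1]
opening: 0.0931
```

```bash
python3 -m handwheel '[[0.4,0.6,0.2,0.1,1],[0.4,0.6,0.1,0.1,1],[0.4,0.6,0,0.1,0.3],[0.2,0.25,0,0,0.3],[0.05,0.05,0,0,0.3],[0,0,0,0,0.3],[0,0,0,0,0.3],[0,0,0,0,0.3]]'
python3 - <<'E'
from h import *
snap("wrist","w1");st();print(eyes.get_calibration("wrist"))
E
```

```text
time: 1.43
ee_pos: [0.4315, -0.2529, 0.2409]
tcp_rot: [-179.1, 0.4, 38.7]
contact_force: [-0.6, 0.2, 0.4]
opening: 0.0614
{'time': 1.4833, 'ee_pos': [0.4312, -0.2533, 0.2408], 'tcp_rot': [-179.1475, 0.4528, 38.6444], 'contact_force': [-0.3297, -0.5049, -0.3235], 'torque': [-0.0344, -0.0648, 0.0125], 'opening': 0.0606, 'joint_pos': [34.4699, 22.1369, -9.2404, 104.3031, 4.2945, 54.862, -27.9923]}
{'fx': 380.5319323222437, 'fy': 380.5319323222437, 'cx': 325.0867803512597, 'cy': 239.323078266891, 'k1': -0.06672360538703935, 'tool_from_camera': array([[ 5.15639588e-04, -9.56141181e-01, -2.92905745e-01,
         8.14253052e-02],
       [ 9.99999658e-01,  6.82221670e-04, -4.66569276e-04,
        -9.74447743e-06],
       [ 6.45932745e-04, -2.92905404e-01,  9.56141207e-01,
        -1.52296246e-01],
       [ 0.00000000e+00,  0.00000000e+00,  0.00000000e+00,
         1.00000000e+00]])}
```

View pics/w1.png

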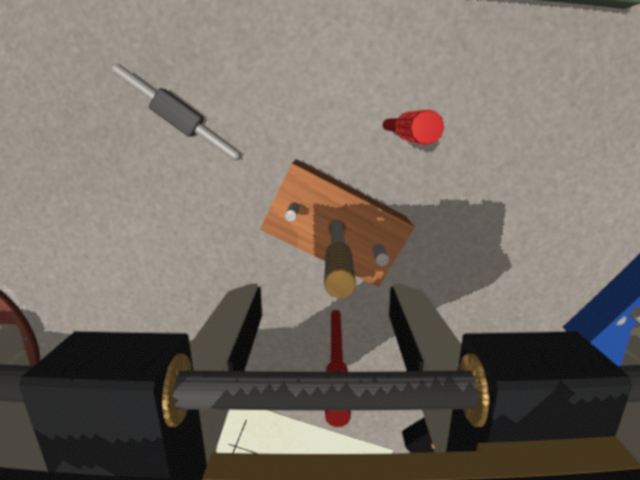

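```bash
python3 - <<'E'
from h import *
im,d,s=load("w1");c,M=cam("wrist",s)
print(at_z(c,M,340,284,.175),"depth",d[284,340],at_d(c,M,340,284,d[284,340]))
print([at_z(c,M,u,v,.045) for u,v in((296,162),(413,226))])
E
python3 -m handwheel '[[0,0,0,1,0],[0,0,0,1,0],[0,0,0,1,0],[0,0,0,1,0],[0,0,0,1,0],[0,0,0,1,0],[0,0,0,1,0],[0,0,0,1,0]]'
python3 -m handwheel '[[0,0,0,1,0],[0,0,0,1,0],[0,0,0,1,0],[0,0,0,1,0],[0,0,0,1,0],[0,0,0,1,0],[0,0,0,1,0],[0,0,0,1,0]]'
python3 -m handwheel '[[0,0,0,1,0],[0,0,0,1,0],[0,0,0,1,0],[0,0,0,1,0],[0,0,0,1,0],[0,0,0,1,0],[0,0,0,1,0],[0,0,0,1,0]]'
```

```text
[ 0.42493222 -0.2686243   0.175     ] depth 0.23646149 [ 0.42499535 -0.26856708  0.17518965]
[array([ 0.44927181, -0.20092173,  0.045     ]), array([ 0.47138631, -0.32361035,  0.045     ])]
time: 2.15
ee_pos: [0.4232, -0.2657, 0.2395]
tcp_rot: [-178.9, 0.8, 94.8]
contact_force: [0.2, 0.1, -0.6]
opening: 0.0465
time: 2.82
ee_pos: [0.414, -0.2791, 0.2378]
tcp_rot: [-178.5, 0.8, 151.1]
contact_force: [0.7, -0.2, 0.1]
opening: 0.0462
time: 3.48
ee_pos: [0.404, -0.2928, 0.2357]
tcp_rot: [-178.2, 0.3, -152.7]
contact_force: [0.1, 0.3, 0.3]
opening: 0.0466
```

```bash
python3 -m handwheel '[[0.3,0.3,0,0.7,0],[0.2,0.2,0,0.7,0],[0,0,0,0,0],[0,0,0,0,0],[0,0,0,0,0],[0,0,0,0,0],[0,0,0,0,0],[0,0,0,0,0]]'
python3 - <<'E'
from h import *
snap("wrist","w2");st()
E
```

```text
time: 4.15
ee_pos: [0.416, -0.2839, 0.2331]
tcp_rot: [-178.4, -0.2, -144.1]
contact_force: [-0.6, -0.3, -0.7]
opening: 0.0465
{'time': 4.2, 'ee_pos': [0.416, -0.2839, 0.2331], 'tcp_rot': [-178.3619, -0.1772, -144.1236], 'contact_force': [-0.5951, 0.1648, 0.2567], 'torque': [0.1156, -0.0815, -0.0538], 'opening': 0.0465, 'joint_pos': [67.4105, 30.0441, -54.414, 105.4885, 29.947, 58.362, 126.6037]}
```

View pics/w2.png

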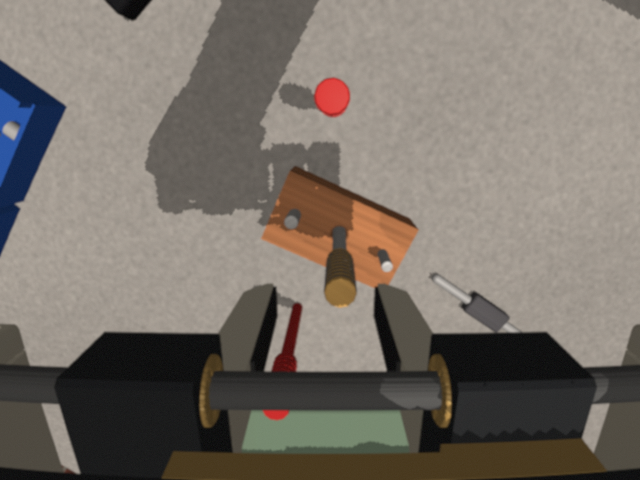

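```bash
python3 - <<'E'
from h import *
im,d,s=load("w2");c,M=cam("wrist",s)
p=at_z(c,M,340,291,.175);print(p,at_d(c,M,340,291,d[291,340]))
t=np.array(s["ee_pos"]); Rm=R.from_euler('xyz',s["tcp_rot"],degrees=True).as_matrix()
# axis point at z=.16
print("axis at .165:",t+Rm[:,2]*((.165-t[2])/Rm[2,2]), "tool z",Rm[:,2],"jaw y",Rm[:,1])
E
```

```text
[ 0.42338577 -0.26934127  0.175     ] [ 0.42357408 -0.26919541  0.17447951]
axis at .165: [ 0.41702422 -0.28560417  0.165     ] tool z [ 0.0143104  -0.02486471 -0.99958839] jaw y [-0.58571652  0.81001355 -0.02853434]
```

```bash
python3 -m handwheel '[[0.25,0.4,0,0.1,0],[0,0,0,0,0],[0,0,-0.5,0,0],[0,0,-0.5,0,0],[0,0,-0.3,0,0],[0,0,0,0,0],[0,0,0,0,0],[0,0,0,0,0]]'
python3 - <<'E'
from h import *
st()
E
```

```text
time: 4.87
ee_pos: [0.4259, -0.2708, 0.181]
tcp_rot: [-178.1, -0.3, -143.7]
contact_force: [0.7, 1.0, -0.1]
opening: 0.0465
{'time': 4.8667, 'ee_pos': [0.4259, -0.2708, 0.181], 'tcp_rot': [-178.0777, -0.2749, -143.7013], 'contact_force': [0.7348, 0.9567, -0.096], 'torque': [0.1825, -0.1173, 0.0184], 'opening': 0.0465, 'joint_pos': [62.7741, 33.4643, -51.0329, 109.4821, 34.8365, 51.9951, 120.6719]}
```

```bash
python3 -m handwheel '[[0,0,-0.3,0,0],[-0.03,0.04,-0.2,0,0],[0,0,0,0,-1],[0,0,0,0,-1],[0,0,0,0,-1],[0,0,0,0,-1],[0,0,0,0,-1],[0,0,0,0,-1]]' 6
python3 - <<'E'
from h import *
snap("wrist","w3");st()
E
```

```text
time: 5.53
ee_pos: [0.4255, -0.2699, 0.1612]
tcp_rot: [-177.9, -0.2, -143.8]
contact_force: [-0.3, 0.8, -0.9]
opening: 0.0205
{'time': 5.5833, 'ee_pos': [0.4255, -0.2699, 0.1613], 'tcp_rot': [-177.8698, -0.2068, -143.7787], 'contact_force': [0.7308, 0.9143, -0.2872], 'torque': [0.2528, 0.0022, -0.0455], 'opening': 0.0203, 'joint_pos': [61.6528, 34.676, -49.5458, 111.1097, 36.8803, 49.2984, 118.6411]}
```

View pics/w3.png

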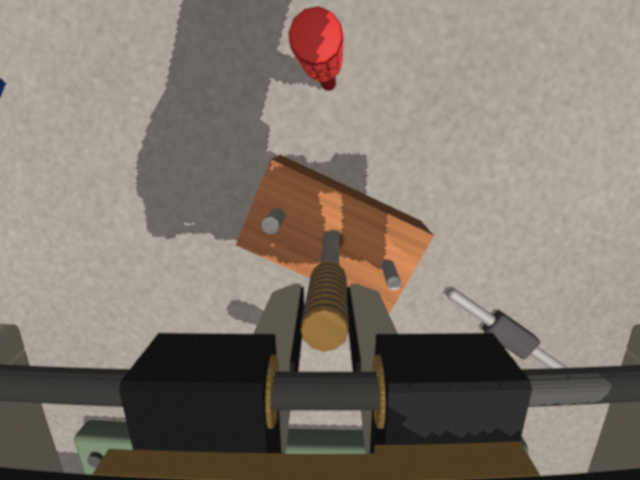

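```bash
python3 -m handwheel '[[0,0,0.2,0,-1],[0,0,0.3,0,-1],[0,0,0.25,0,-1],[0,0,0,0,-1],[0,0,0,0,-1],[0,0,0,0,-1],[0,0,0,0,-1],[0,0,0,0,-1]]' 6
python3 - <<'E'
from h import *
st()
E
```

```text
time: 6.25
ee_pos: [0.4241, -0.2692, 0.1932]
tcp_rot: [-178.0, -0.3, -143.8]
contact_force: [-0.1, 1.0, -1.7]
opening: 0.0198
{'time': 6.25, 'ee_pos': [0.4241, -0.2692, 0.1932], 'tcp_rot': [-178.0161, -0.2881, -143.7694], 'contact_force': [-0.0869, 1.0073, -1.6843], 'torque': [0.2505, -0.0262, -0.0233], 'opening': 0.0198, 'joint_pos': [63.4596, 32.3865, -51.8934, 109.0139, 33.6688, 53.1979, 121.5015]}
```

```bash
python3 -m handwheel '[[-0.2,-0.15,-0.05,0,-1],[-0.2,-0.15,-0.03,0,-1],[-0.2,-0.15,-0.04,0,-1],[-0.2,-0.15,-0.06,0,-1],[0,0,0,0,-1],[0,0,0,0,-1],[0,0,0,0,-1],[0,0,0,0,-1]]' 5
python3 - <<'E'
from h import *
snap("wrist","w4");st()
E
```

```text
time: 6.92
ee_pos: [0.3858, -0.2959, 0.1834]
tcp_rot: [-178.3, -0.4, -143.9]
contact_force: [-1.2, 1.0, -1.3]
opening: 0.0199
{'time': 6.9667, 'ee_pos': [0.3859, -0.2959, 0.1834], 'tcp_rot': [-178.2879, -0.4003, -143.9003], 'contact_force': [-0.2318, 0.792, -0.1164], 'torque': [0.4132, -0.0018, -0.0248], 'opening': 0.0199, 'joint_pos': [69.0531, 32.0383, -52.0334, 111.8776, 34.2386, 51.0977, 125.2362]}
```

View pics/w4.png

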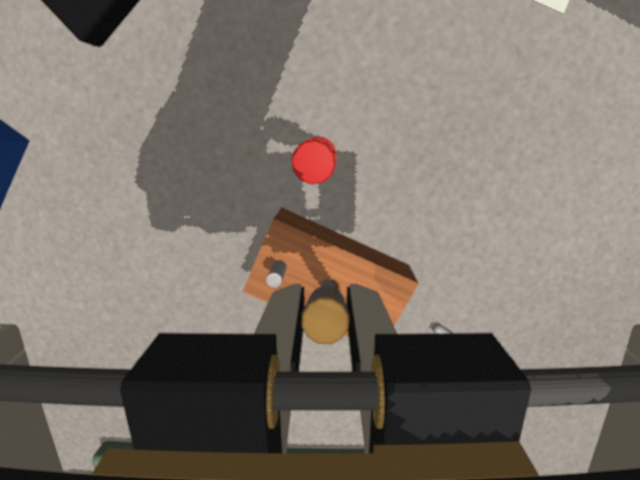

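```bash
python3 -m handwheel '[[-0.18,-0.135,-0.08,0,-1],[-0.18,-0.135,-0.11,0,-1],[-0.18,-0.135,-0.12,0,-1],[0,0,0,0,-1],[0,0,0,0,-1],[0,0,0,0,-1],[0,0,0,0,-1],[0,0,0,0,-1]]' 5
python3 - <<'E'
from h import *
snap("scene","s5");st()
crop("s5",290,80,450,230,5,"c5")
E
```

```text
time: 7.63
ee_pos: [0.3628, -0.3133, 0.1697]
tcp_rot: [-178.3, -0.3, -143.8]
contact_force: [-0.1, 1.4, -1.4]
opening: 0.0197
{'time': 7.6833, 'ee_pos': [0.3629, -0.3132, 0.1697], 'tcp_rot': [-178.2512, -0.332, -143.7881], 'contact_force': [-0.4624, 0.4122, -0.9593], 'torque': [0.3147, -0.0142, 0.0734], 'opening': 0.0197, 'joint_pos': [72.1425, 32.5576, -51.4651, 113.9136, 35.6525, 48.7894, 127.1039]}
```

View pics/c5.png

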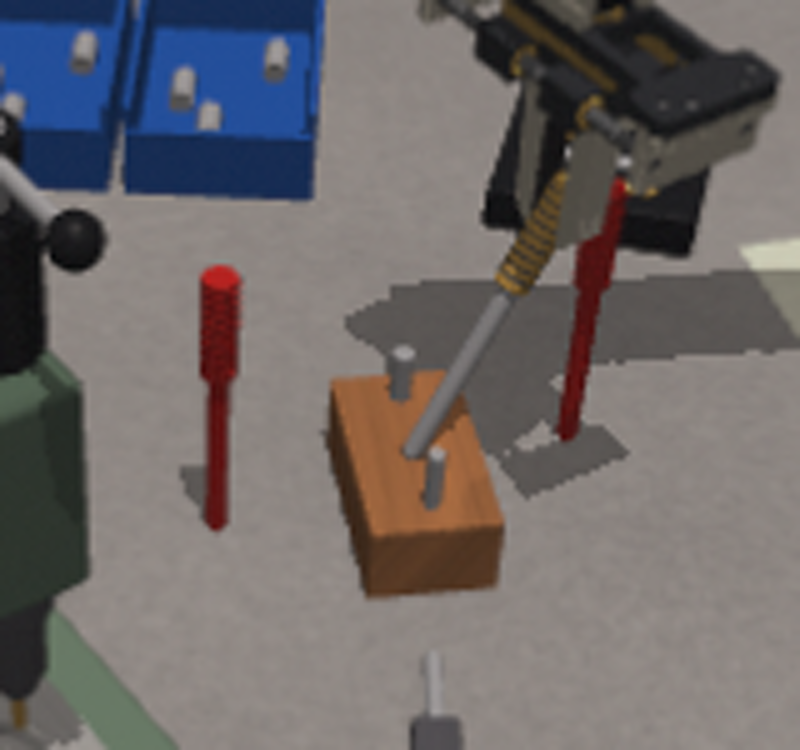

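```bash
python3 -m handwheel '[[0,0,0,0,-1],[0,0,0,0,-1],[-0.07,-0.05,0.17,0,-1],[-0.05,-0.03,0.2,0,-1],[0,0,0.5,0,-1],[0,0,0.6,0,-1],[0,0,0.6,0,-1],[0,0,0,0,-1]]' 60
python3 - <<'E'
from h import *
st()
snap("scene","s6");snap("top","t6")
c,M=cam("scene")
crop("s6",220,150,350,280,6,"c6")
crop("t6",270,160,420,280,5,"c7")
crop("s6",290,60,450,200,5,"c8")
crop("t6",400,230,540,370,5,"c9")
E
```

```text
time: 8.35
ee_pos: [0.3574, -0.3175, 0.2585]
tcp_rot: [-178.2, -0.4, -143.7]
contact_force: [0.9, 1.1, -0.3]
opening: 0.0194
{'time': 8.35, 'ee_pos': [0.3574, -0.3175, 0.2585], 'tcp_rot': [-178.164, -0.4034, -143.7037], 'contact_force': [0.8583, 1.1223, -0.2757], 'torque': [0.1157, -0.1949, 0.0068], 'opening': 0.0194, 'joint_pos': [78.3284, 26.3611, -57.724, 107.0446, 27.2976, 59.6567, 135.7792]}
```

View pics/c6.png

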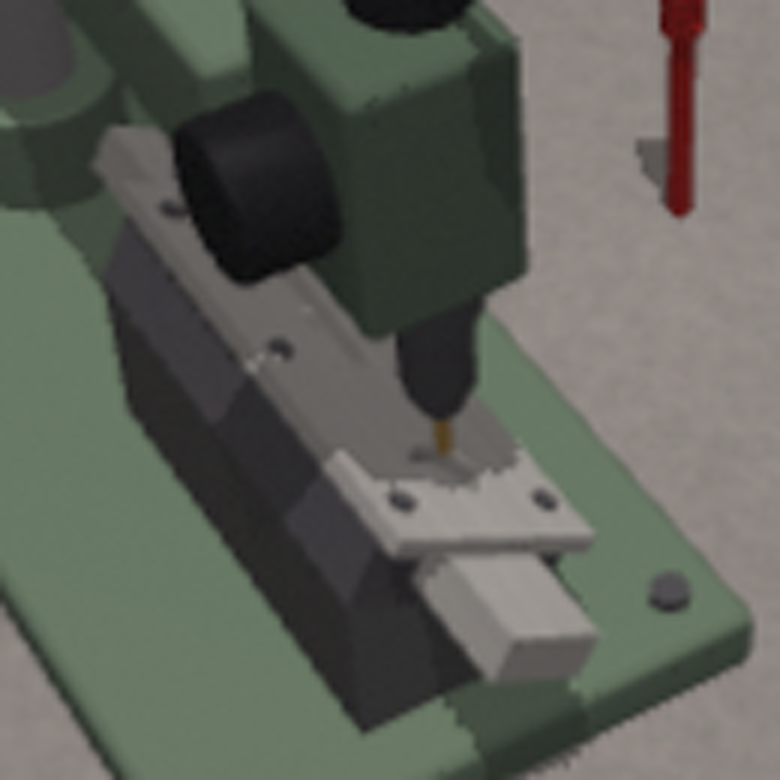

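View pics/c7.png

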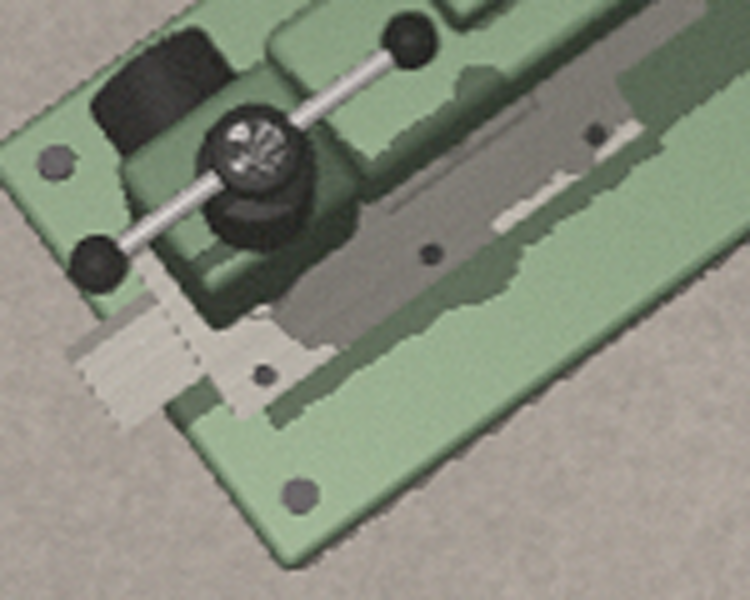

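View pics/c8.png

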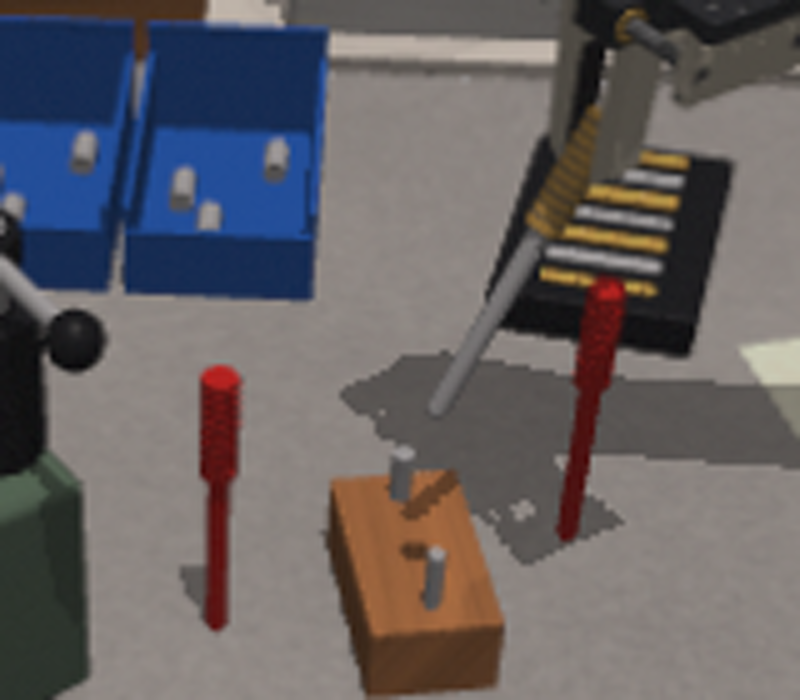

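View pics/c9.png

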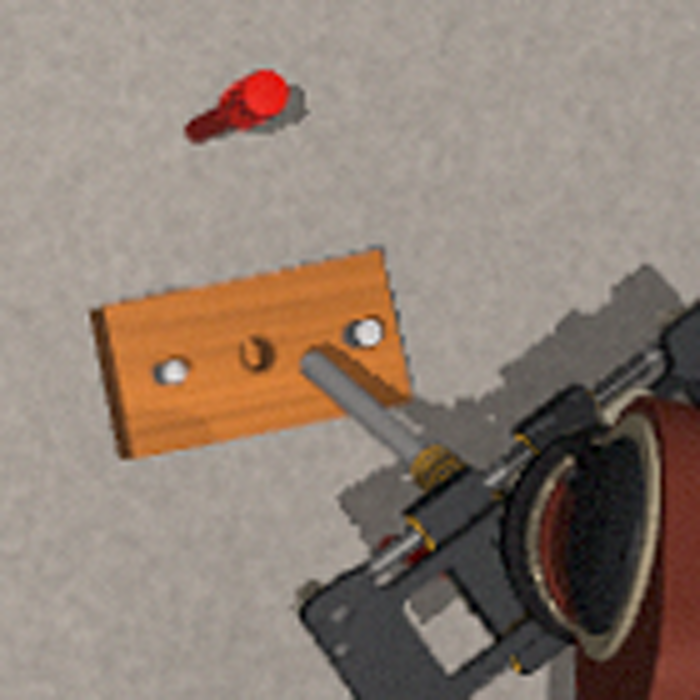

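```bash
cat >> h.py <<'E'
def tri(obs):
    A=np.zeros((3,3));b=np.zeros(3)
    for (c,M),u,v in obs:
        o,d=ray(c,M,u,v);d=d/np.linalg.norm(d);P=np.eye(3)-np.outer(d,d);A+=P;b+=P@o
    x=np.linalg.solve(A,b);return x,[np.round(np.array(proj(*cm,x))-[u,v],1) for cm,u,v in obs]
E
python3 - <<'E'
from h import *
T=cam("top");S=cam("scene")
tip,e=tri([(S,377.4,141.6),(T,462.4,301.8)]);col,e2=tri([(S,398,106.4),(T,486,321)])
print("tip",tip,e,"col",col,e2,np.linalg.norm(col-tip)); a=col-tip;a/=np.linalg.norm(a)
print("axis",a,"tilt",np.degrees(np.arccos(a[2])),"az",np.degrees(np.arctan2(a[1],a[0])))
im,d,_=load("t6"); g=lambda x,y:(270+x/5,160+y/5)
c,M=T
for n,p in dict(s1=(264,375),s2=(431,254),s3=(597,134),sl0=(390,212),sl1=(532,103),fr=(240,415)).items():
    u,v=g(*p); 
    dep=np.median(d[int(v)-1:int(v)+2,int(u)-1:int(u)+2]);print(n,at_d(c,M,u,v,dep))
# plane fit on plate pts
us,vs=np.meshgrid(np.arange(325,375),np.arange(195,235))
P=[]
for u,v in zip(us.ravel(),vs.ravel()):
    x,y=(u-270)*5,(v-160)*5
    # region along line between screws, offset up
    if cv2.pointPolygonTest(np.array([[300,320],[430,225],[560,140],[530,120],[400,215],[330,270]],np.float32),(float(x),float(y)),False)>0: P.append(at_d(c,M,u,v,d[v,u]))
P=np.array(P);print(len(P)); A=np.c_[P[:,:2],np.ones(len(P))];k=np.linalg.lstsq(A,P[:,2],rcond=None)[0]
r=P[:,2]-A@k;m=abs(r)<.004;k=np.linalg.lstsq(A[m],P[m,2],rcond=None)[0];print(k,"slope",np.degrees(np.arctan(np.hypot(*k[:2]))),"az",np.degrees(np.arctan2(k[1],k[0])),m.sum(),np.std((P[:,2]-A@k)[m]))
for m0,yaw in(((.7169,-.1011),37.),):
    y=np.radians(yaw);X=np.array([np.cos(y),np.sin(y)]);Y=np.array([-X[1],X[0]])
    o=np.array(m0)-.02*X+.03*Y;print("jig from base",o,"plane z",k@[*o,1])
E
```

```text
tip [ 0.42165904 -0.27544116  0.130827  ] [array([-0.4, -0.1]), array([-0.1,  0.5])] col [ 0.38042064 -0.30436128  0.21563853] [array([-0.9, -0.1]), array([-0.1,  1.1])] 0.09864063550523894
axis [-0.41806708 -0.29318668  0.85980317] tilt 30.70551037292022 az -144.9583661622762
s1 [0.56461763 0.02164685 0.10327404]
s2 [ 0.61861098 -0.05020172  0.10361157]
s3 [ 0.67321489 -0.12279042  0.1026567 ]
sl0 [ 0.63565138 -0.0319998   0.11042744]
sl1 [ 0.68561873 -0.09386004  0.10727915]
fr [0.54791524 0.03187388 0.09608453]
211
[-2.62467825 -1.91775791  1.68372611] slope 72.90049586945489 az -143.84574516058728 19 0.0012929882591650851
jig from base [ 0.68287284 -0.08917724] plane z 0.06242496568416844
```

```bash
cat >> h.py <<'E'
def mach(m0=(.7169,-.1011),yaw=37.):
    y=np.radians(yaw);W=np.eye(4);W[:2,:2]=[[np.cos(y),-np.sin(y)],[np.sin(y),np.cos(y)]];W[:2,3]=m0
    J=np.eye(4);J[:3,:3]=R.from_euler('y',-30,degrees=True).as_matrix();J[:3,3]=[-.02,.03,.115]
    return W,W@J
def ap(T,p): return T[:3,:3]@np.array(p)+T[:3,3]
E
python3 - <<'E'
from h import *
W,J=mach()
print(J)
for n,tag,(u0,v0,k,w,h) in(("top","t6",(270,160,5,150,120)),("scene","s6",(220,150,6,130,130))):
    C=cam(n);im=cv2.resize(load(tag)[0][v0:v0+h,u0:u0+w,::-1],None,fx=k,fy=k,interpolation=cv2.INTER_CUBIC)
    q=lambda p:tuple(int(round((a-b+.5)*k)) for a,b in zip(proj(*C,p),(u0,v0)))
    def poly(T,pts,col):
        cv2.polylines(im,[np.array([q(ap(T,p)) for p in pts])],True,col,1)
    poly(J,[(-.0075,-.075,0),(.0075,-.075,0),(.0075,.006,0),(-.0075,.006,0)],(0,0,255))
    poly(W,[(-.12,-.23,.03),(.12,-.23,.03),(.12,.23,.03),(-.12,.23,.03)],(255,0,0))
    poly(W,[(-.04,.064,.195),(.022,.064,.195),(.022,.136,.195),(-.04,.136,.195)],(0,255,255))
    cv2.circle(im,q(ap(J,(0,.07,0))),4,(255,0,255),1)
    cv2.imwrite(f"pics/o_{n}.png",im)
E
```

```text
[[ 0.69163864 -0.60181502 -0.39931776  0.68287284]
 [ 0.5211871   0.79863551 -0.30090751 -0.08917724]
 [ 0.5         0.          0.8660254   0.115     ]
 [ 0.          0.          0.          1.        ]]
```

View pics/o_top.png

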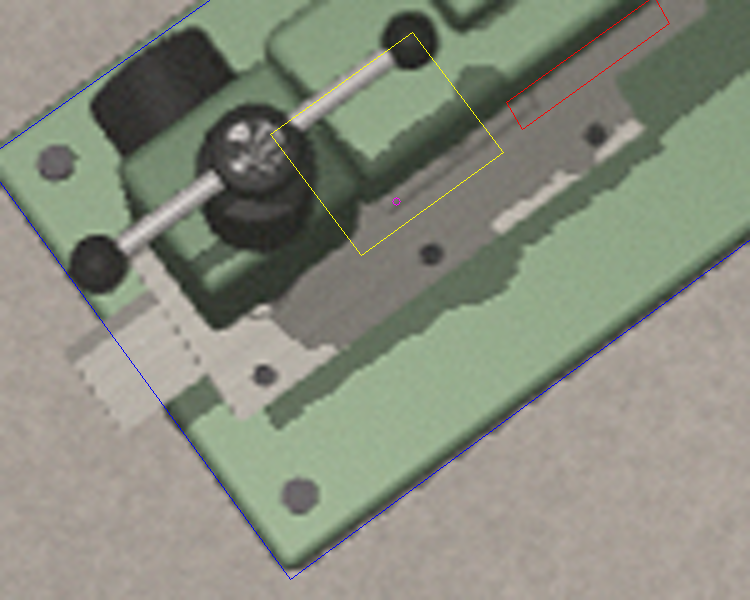

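View pics/o_scene.png

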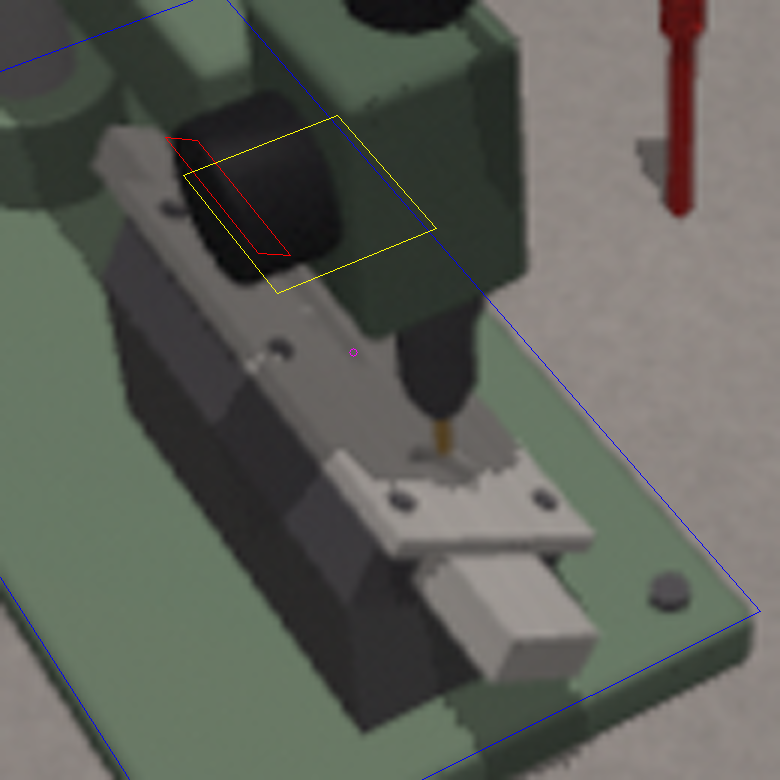

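```bash
cat > ov.py <<'E'
from h import *
import sys
def ov(W,J,n,tag,u0,v0,k,w,h,out):
    C=cam(n);im=cv2.resize(load(tag)[0][v0:v0+h,u0:u0+w,::-1],None,fx=k,fy=k,interpolation=cv2.INTER_CUBIC)
    q=lambda p:tuple(int(round((a-b+.5)*k)) for a,b in zip(proj(*C,p),(u0,v0)))
    def poly(T,pts,col):
        cv2.polylines(im,[np.array([q(ap(T,p)) for p in pts])],True,col,1)
    poly(J,[(-.0075,-.075,0),(.0075,-.075,0),(.0075,.006,0),(-.0075,.006,0)],(0,0,255))
    poly(J,[(-.045,.1,0),(.045,.1,0),(.045,-.12,0),(-.045,-.12,0)],(255,0,0))
    poly(W,[(-.04,.064,.195),(.022,.064,.195),(.022,.136,.195),(-.04,.136,.195)],(0,255,255))
    t=ap(J,(0,.07,0));cv2.line(im,q(t+[0,0,.003]),q(t+[0,0,.027]),(255,0,255),1)
    cv2.line(im,q(t+[0,0,.027]),q(t+[0,0,.076]),(255,255,0),1)
    cv2.imwrite(f"pics/{out}.png",im)
E
python3 - <<'E'
from ov import *
Y=np.array([-.6018,.7986])
W,J=mach(np.array([.7169,-.1011])+.07*Y)
crop("t6",335,165,400,215,12,"z1")
ov(W,J,"top","t6",270,160,5,150,120,"p_top");ov(W,J,"scene","s6",220,150,6,130,130,"p_scene")
E
```

```text
(no output)
```

View pics/z1.png

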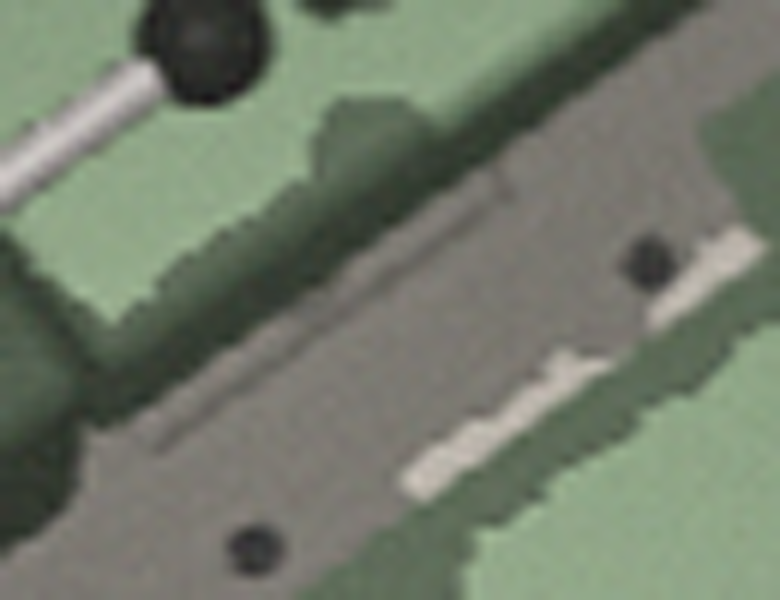

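View pics/p_top.png

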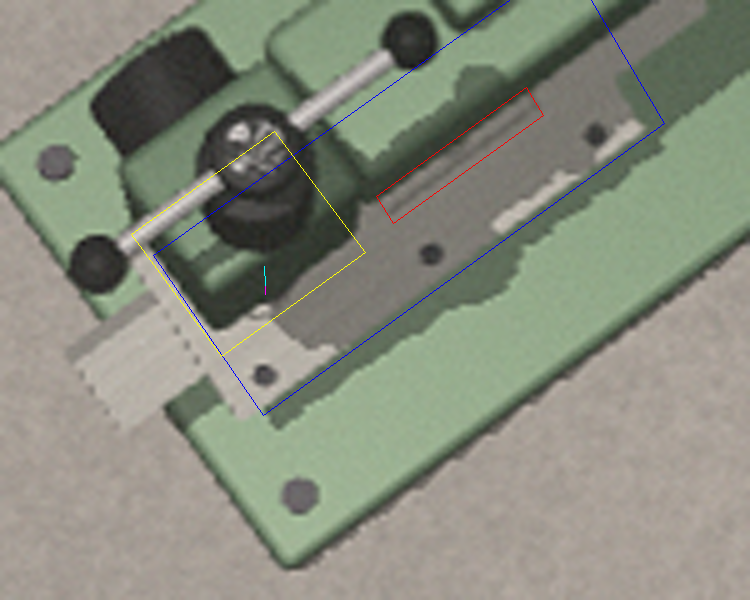

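View pics/p_scene.png

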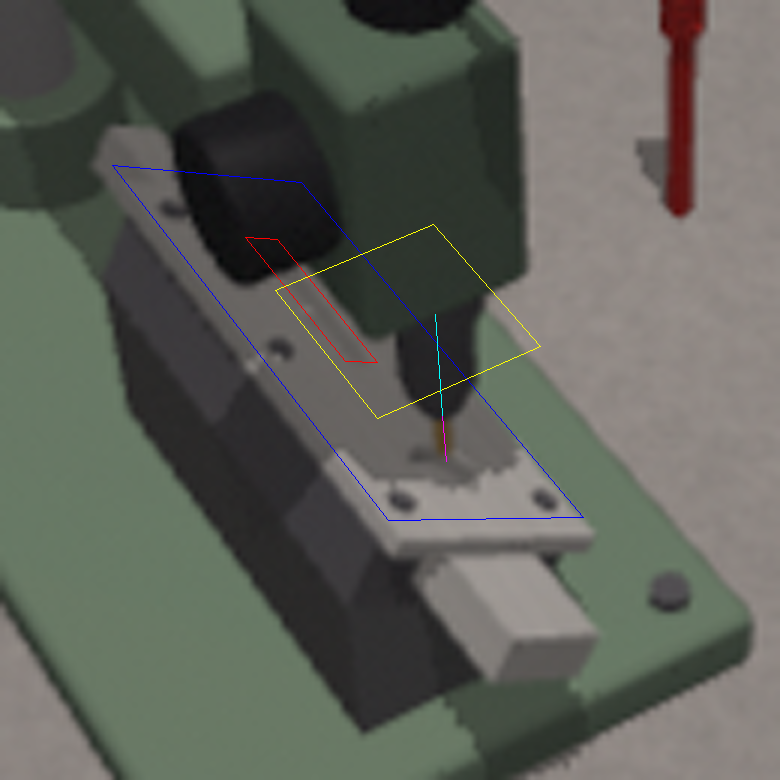

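```bash
python3 - <<'E'
from ov import *
X=np.array([.7986,.6018]);Y=np.array([-.6018,.7986])
W,J=mach(np.array([.7169,-.1011])+.07*Y+.0025*X)
print(J[:3,3])
crop("s6",262,190,312,235,14,"z2")
ov(W,J,"scene","s6",262,190,14,50,45,"z3");ov(W,J,"top","t6",335,165,12,65,50,"z4")
E
```

```text
[ 0.64274334 -0.03177074  0.115     ]
```

View pics/z2.png

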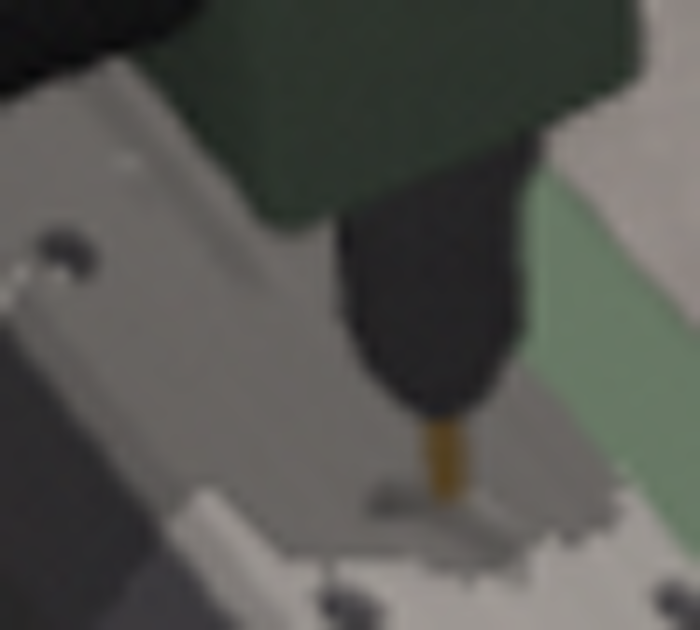

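View pics/z3.png

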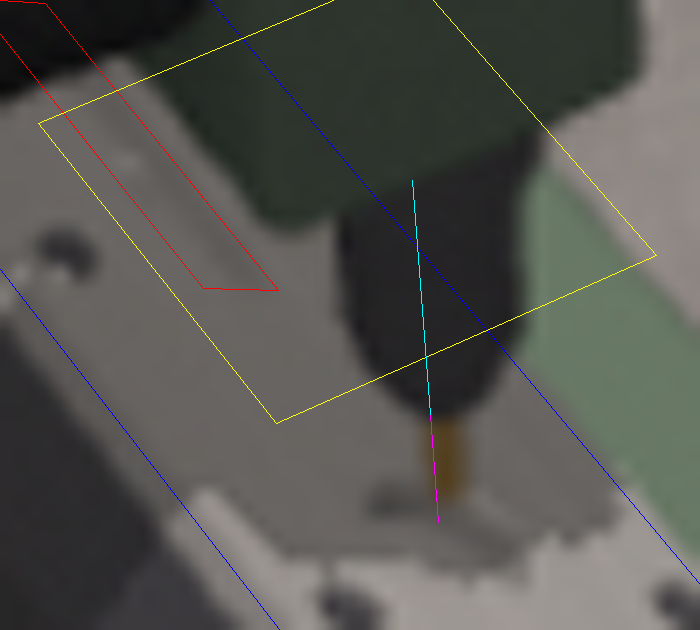

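View pics/z4.png

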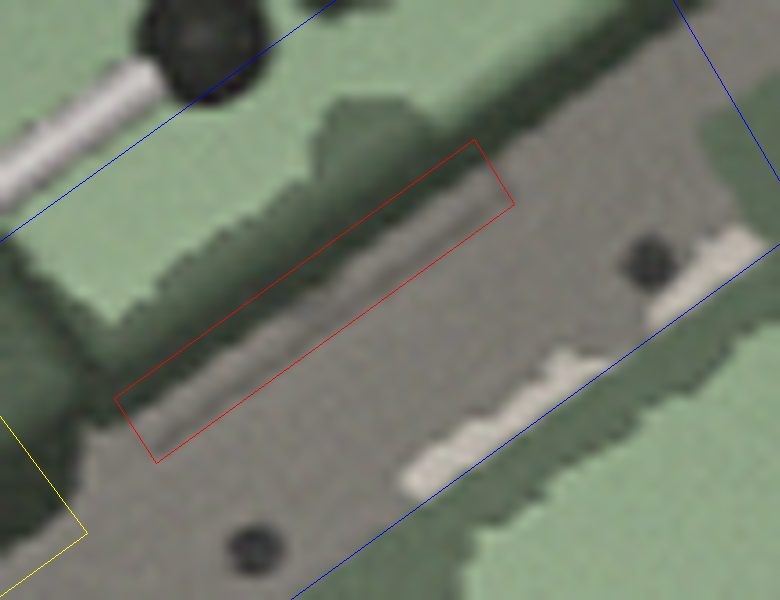

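```bash
python3 -m handwheel '[[0.4,0.28,0.3,0,-1],[0.7,0.5,0.2,0,-1],[0.75,0.53,0.1,0,-1],[0.75,0.53,0,0,-1],[0.75,0.53,0,0,-1],[0.7,0.5,0,0,-1],[0.5,0.35,0,0,-1],[0,0,0,0,-1]]' 60
python3 - <<'E'
from h import *
st()
E
```

```text
time: 9.12
ee_pos: [0.5325, -0.1865, 0.2678]
tcp_rot: [-179.6, -1.5, -144.6]
contact_force: [1.1, 0.7, -1.4]
opening: 0.0192
{'time': 9.1167, 'ee_pos': [0.5325, -0.1865, 0.2678], 'tcp_rot': [-179.5749, -1.5289, -144.614], 'contact_force': [1.0657, 0.6593, -1.4255], 'torque': [0.1679, -0.1225, -0.0231], 'opening': 0.0192, 'joint_pos': [47.9313, 34.0236, -52.8788, 91.7827, 29.6988, 69.9151, 114.1322]}
```

```bash
cat > j.py <<'E'
from h import *
X=np.array([.7986,.6018]);Y=np.array([-.6018,.7986])
W,J=mach(np.array([.7169,-.1011])+.07*Y+.0025*X)
s6=dict(ee_pos=[.3574,-.3175,.2585],tcp_rot=[-178.164,-.4034,-143.7037])
R6=R.from_euler('xyz',s6["tcp_rot"],degrees=True).as_matrix()
TIP=R6.T@np.array([.0638,.0445,-.128]); ax=np.array([-.412,-.297,.861]);AX=R6.T@(ax/np.linalg.norm(ax))
def where(s=None):
    s=s or robot.observe();Rm=R.from_euler('xyz',s["tcp_rot"],degrees=True).as_matrix()
    tip=Rm@TIP+s["ee_pos"];a=Rm@AX
    tj=J[:3,:3].T@(tip-J[:3,3]);aj=J[:3,:3].T@a
    f=np.array(s["contact_force"]);fj=J[:3,:3].T@f
    print("t",round(s["time"],2),"tipJ mm",np.round(tj*1e3,1),"axJ",np.round(aj,3),"Fj",np.round(fj,1),"tcp",np.round(s["ee_pos"],4),"rot",np.round(s["tcp_rot"],1),"op",round(s["opening"],4),"M",np.round(s["torque"],2))
    return tj
def go(tj,to):
    d=J[:3,:3]@((np.array(to)-tj*1e3)/40);print("units to",to,np.round(d,3))
E
python3 - <<'E'
from j import *
t=where();go(t,(0,-66,25));print(np.round(J[:3,1],3),np.round(J[:3,2],3))
print(robot.observe()["joint_pos"])
E
```

```text
t 9.12 tipJ mm [-80.1 -58.1  73.1] axJ [ 0.01  -0.003  1.   ] Fj [ 0.4 -0.1 -1.9] tcp [ 0.5325 -0.1865  0.2678] rot [-179.6   -1.5 -144.6] op 0.0192 M [ 0.17 -0.12 -0.02]
units to (0, -66, 25) [ 1.984  1.247 -0.04 ]
[-0.602  0.799  0.   ] [-0.399 -0.301  0.866]
[ 47.93131988  34.02355355 -52.87878196  91.78274762  29.69879192
  69.91506328 114.13215489]
```

```bash
python3 -m handwheel '[[0.35,0.22,0,0.1,-1],[0.4,0.25,0,0.1,-1],[0.4,0.25,0,0,-1],[0.4,0.25,0,0,-1],[0.3,0.18,0,0,-1],[0.1,0.05,0,0,-1],[0,0,0,0,-1],[0,0,0,0,-1]]' 60
python3 - <<'E'
from j import *
t=where();go(t,(0,-66,15));snap("scene","s7");snap("top","t7")
crop("s7",200,90,360,210,5,"a1");crop("t7",270,120,450,270,4,"a2")
print(robot.observe()["joint_pos"])
E
```

```text
time: 9.78
ee_pos: [0.6057, -0.14, 0.2533]
tcp_rot: [179.6, -2.9, -143.1]
contact_force: [-0.9, 0.3, -1.4]
opening: 0.019
t 9.78 tipJ mm [-16.1 -61.1  17.4] axJ [ 0.034 -0.029  0.999] Fj [-1.1  0.7 -0.9] tcp [ 0.6057 -0.14    0.2533] rot [ 179.6   -2.9 -143.1] op 0.019 M [ 0.14 -0.18  0.01]
units to (0, -66, 15) [0.376 0.13  0.149]
[ 36.87626352  40.34011151 -50.31593567  81.920968    32.19951164
  75.28788334 110.50019858]
```

View pics/a1.png

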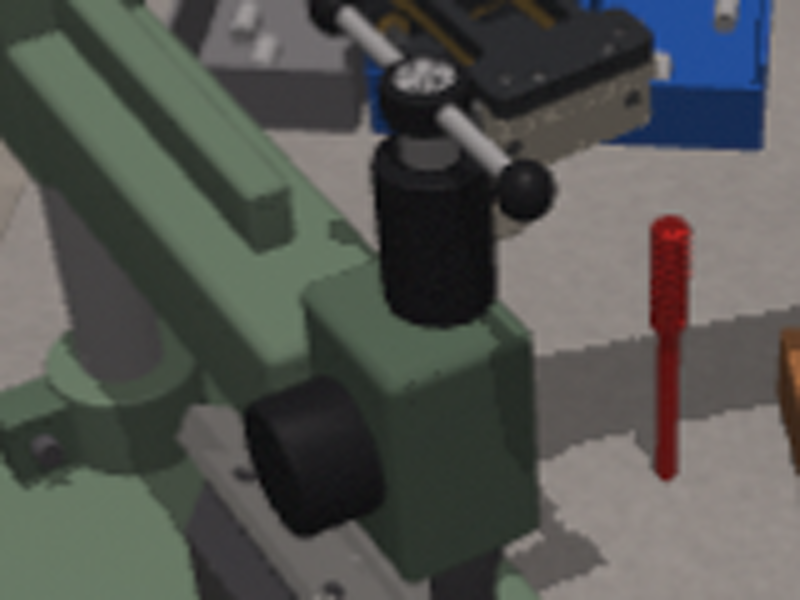

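View pics/a2.png

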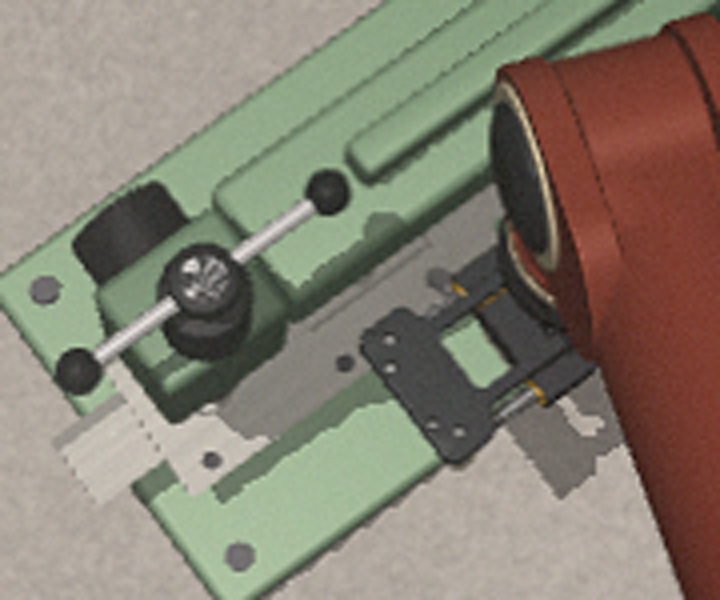

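```bash
python3 - <<'E'
from j import *
im,d,_=load("t7");c,M=cam("top")
g=lambda x,y:(270+x/4,120+y/4)
Wi=np.linalg.inv(W)
for p in((437,278),(545,180),(510,90),(520,280),(400,380),(330,190),(205,280),(78,370),(280,250),(420,150)):
    u,v=g(*p);u,v=int(u),int(v);q=at_d(c,M,u,v,d[v,u]);print(p,np.round(ap(Wi,q)*1e3))
tip=ap(J,np.array([-16.1,-61.1,17.4])/1e3);u,v=proj(c,M,tip);print("pred tip px in a2",(u-270)*4,(v-120)*4)
E
```

```text
(437, 278) [-45. -32. 141.]
(545, 180) [-93.   4. 592.]
(510, 90) [-58. -10. 580.]
(520, 280) [-102.   -2.  438.]
(400, 380) [-100.   52.  369.]
(330, 190) [-21.  35. 419.]
(205, 280) [-22. 100. 418.]
(78, 370) [-21. 165. 419.]
(280, 250) [-10.  49. 296.]
(420, 150) [-10. -34. 295.]
pred tip px in a2 428.3744532091803 280.28524530975926
```

```bash
python3 - <<'E'
from j import *
crop("t7",350,160,400,210,12,"b1"); crop("s7",160,0,480,240,2,"b2")
E
```

```text
(no output)
```

View pics/b1.png

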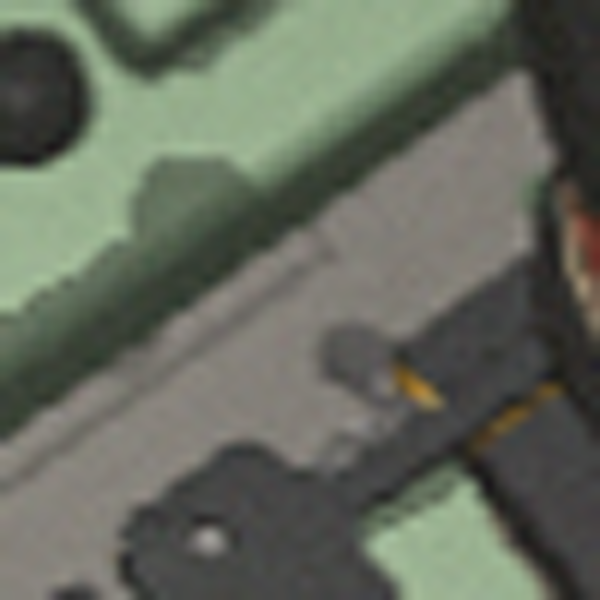

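View pics/b2.png

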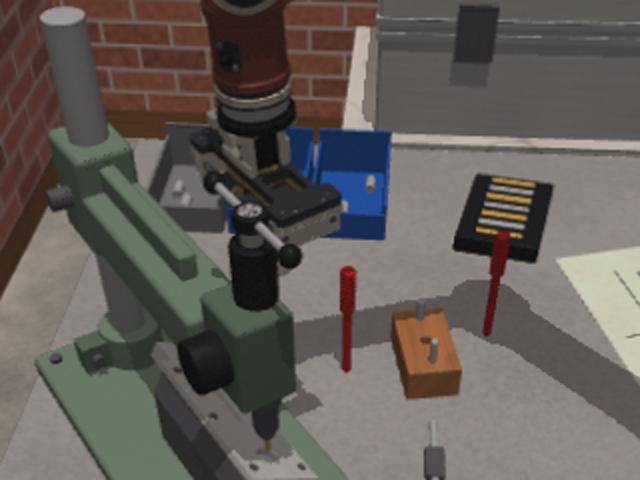

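```bash
python3 - <<'E'
from j import *
c,M=cam("top")
for z in(.118,.122,.128):
    q=at_z(c,M,378.6,188.9,z);print(z,q,np.round(J[:3,:3].T@(q-J[:3,3])*1e3,1))
q=at_d(c,M,378.6,188.9,load("t7")[1][188,378]);print(q)
E
```

```text
0.118 [ 0.66490637 -0.09778351  0.118     ] [-17.6 -66.1  13.6]
0.122 [ 0.66406497 -0.09745348  0.122     ] [-16.  -65.3  17.3]
0.128 [ 0.66280286 -0.09695842  0.128     ] [-13.6 -64.1  22.9]
[ 0.66135339 -0.09638988  0.13489072]
```

```bash
cat >> j.py <<'E'
_R7=R.from_euler('xyz',[179.6,-2.9,-143.1],degrees=True).as_matrix()
TIP=TIP+_R7.T@(J[:3,1]*-.0042)
E
python3 - <<'E'
from j import *
t=where();go(t,(0,-64,12))
E
```

```text
t 9.88 tipJ mm [-16.3 -65.8  18. ] axJ [ 0.034 -0.028  0.999] Fj [-0.5 -0.8 -2.4] tcp [ 0.6056 -0.1406  0.2537] rot [ 179.6   -2.9 -143.1] op 0.0192 M [ 0.11 -0.14 -0.04]
units to (0, -64, 12) [0.314 0.294 0.074]
```

```bash
python3 -m handwheel '[[0.1,0.1,0.05,0,-1],[0.1,0.1,0.05,0,-1],[0.1,0.1,0.05,0,-1],[0,0,0,0,-1],[0,0,0,0,-1],[0,0,0,0,-1],[0,0,0,0,-1],[0,0,0,0,-1]]' 60
python3 - <<'E'
from j import *
t=where();go(t,(0,-64,5))
E
```

```text
time: 10.55
ee_pos: [0.6173, -0.1302, 0.2617]
tcp_rot: [179.8, -3.0, -143.3]
contact_force: [0.2, -0.1, -1.4]
opening: 0.0189
t 10.55 tipJ mm [  1.  -65.2  17.1] axJ [ 0.035 -0.024  0.999] Fj [-0.6 -0.3 -1.2] tcp [ 0.6173 -0.1302  0.2617] rot [ 179.8   -3.  -143.3] op 0.0189 M [ 0.08 -0.18 -0.02]
units to (0, -64, 5) [ 0.085  0.101 -0.275]
```

```bash
python3 -m handwheel '[[0.04,0.04,-0.08,0,-1],[0.03,0.04,-0.08,0,-1],[0.03,0.03,-0.08,0,-1],[0,0,0,0,-1],[0,0,0,0,-1],[0,0,0,0,-1],[0,0,0,0,-1],[0,0,0,0,-1]]' 60
python3 - <<'E'
from j import *
t=where();go(t,(0,-64,0));snap("top","t8");crop("t8",345,155,405,205,12,"b3")
E
```

```text
time: 11.22
ee_pos: [0.6212, -0.1257, 0.2501]
tcp_rot: [179.7, -3.1, -143.3]
contact_force: [0.6, 0.1, -1.2]
opening: 0.0193
t 11.22 tipJ mm [  0.1 -63.9   4.2] axJ [ 0.037 -0.025  0.999] Fj [-0.1 -0.3 -1.3] tcp [ 0.6212 -0.1257  0.2501] rot [ 179.7   -3.1 -143.3] op 0.0193 M [ 0.11 -0.15 -0.02]
units to (0, -64, 0) [ 0.042  0.028 -0.093]
```

View pics/b3.png

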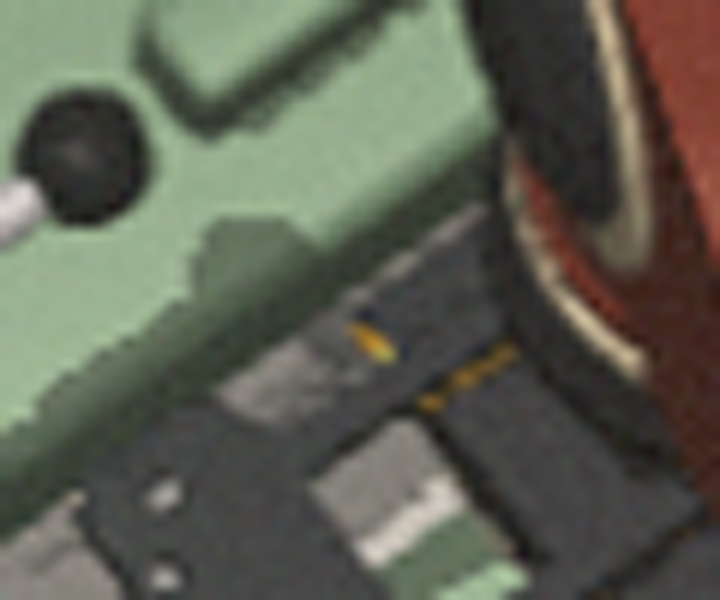

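```bash
python3 -m handwheel '[[0.02,0.015,-0.04,0,-1],[0.02,0.015,-0.04,0,-1],[0.02,0.015,-0.04,0,-1],[0.02,0.015,-0.04,0,-1],[0,0,0,0,-1],[0,0,0,0,-1],[0,0,0,0,-1],[0,0,0,0,-1]]' 60
python3 - <<'E'
from j import *
t=where()
E
```

```text
time: 11.93
ee_pos: [0.6248, -0.1232, 0.2432]
tcp_rot: [179.7, -3.1, -143.4]
contact_force: [1.0, 1.2, -1.7]
opening: 0.019
t 11.93 tipJ mm [  0.5 -64.1  -4. ] axJ [ 0.037 -0.024  0.999] Fj [ 0.4  0.4 -2.3] tcp [ 0.6248 -0.1232  0.2432] rot [ 179.7   -3.1 -143.4] op 0.019 M [ 0.09 -0.14 -0.02]
```

```bash
python3 -m handwheel '[[0.02,0.015,-0.04,0,-1],[0.02,0.015,-0.04,0,-1],[0.01,0.01,-0.03,0,-1],[0,0,0,0,-1],[0,0,0,0,-1],[0,0,0,0,-1],[0,0,0,0,-1],[0,0,0,0,-1]]' 60
python3 - <<'E'
from j import *
t=where()
E
```

```text
time: 12.6
ee_pos: [0.6256, -0.1231, 0.2432]
tcp_rot: [179.9, -3.3, -143.5]
contact_force: [0.3, 0.8, -0.4]
opening: 0.0188
t 12.6 tipJ mm [  0.5 -65.   -4.3] axJ [ 0.04  -0.021  0.999] Fj [ 0.4  0.5 -0.7] tcp [ 0.6256 -0.1231  0.2432] rot [ 179.9   -3.3 -143.5] op 0.0188 M [ 0.06  0.02 -0.02]
```

```bash
python3 -m handwheel '[[0.045,-0.06,0,0,-1],[0.045,-0.06,0,0,-1],[0.045,-0.06,0,0,-1],[0.045,-0.06,0,0,-1],[0.03,-0.04,0,0,-1],[0.03,-0.04,0,0,-1],[0.03,-0.04,0,0,-1],[0.03,-0.04,0,0,-1]]' 60
python3 - <<'E'
from j import *
t=where()
E
```

```text
time: 13.27
ee_pos: [0.6328, -0.1318, 0.2434]
tcp_rot: [178.7, -3.6, -142.8]
contact_force: [-5.2, 2.0, 3.2]
opening: 0.0191
t 13.27 tipJ mm [  0.3 -72.8  -4.4] axJ [ 0.045 -0.044  0.998] Fj [-1.   4.7  4.3] tcp [ 0.6328 -0.1318  0.2434] rot [ 178.7   -3.6 -142.8] op 0.0191 M [1.22 1.28 0.29]
```

```bash
python3 -m handwheel '[[-0.02,0.05,-0.02,0,-1],[-0.02,0.05,-0.02,0,-1],[-0.02,0.05,-0.02,0,-1],[-0.02,0.05,-0.02,0,-1],[-0.02,0.05,-0.02,0,-1],[-0.02,0.05,-0.02,0,-1],[-0.02,0.05,-0.02,0,-1],[-0.02,0.05,-0.02,0,-1]]' 60
python3 - <<'E'
from j import *
t=where()
E
```

```text
time: 13.93
ee_pos: [0.6296, -0.1271, 0.2435]
tcp_rot: [-179.9, -3.7, -143.6]
contact_force: [-3.4, -1.0, 5.0]
opening: 0.0188
t 13.93 tipJ mm [  0.1 -71.3  -4.4] axJ [ 0.049 -0.016  0.999] Fj [-0.4  1.3  6. ] tcp [ 0.6296 -0.1271  0.2435] rot [-179.9   -3.7 -143.6] op 0.0188 M [0.1  0.81 0.05]
```

```bash
python3 -m handwheel '[[-0.06,0.08,0,0,-1],[-0.05,0.085,-0.01,0,-1],[-0.05,0.085,-0.01,0,-1],[-0.05,0.085,-0.01,0,-1],[-0.05,0.085,-0.01,0,-1],[-0.05,0.085,-0.01,0,-1],[-0.05,0.085,-0.01,0,-1],[-0.05,0.085,-0.01,0,-1]]' 60
python3 - <<'E'
from j import *
t=where()
E
```

```text
time: 14.6
ee_pos: [0.6194, -0.1143, 0.243]
tcp_rot: [-177.9, -3.6, -144.8]
contact_force: [0.0, -4.3, 3.8]
opening: 0.0192
t 14.6 tipJ mm [ -0.2 -60.8  -4.4] axJ [0.047 0.023 0.999] Fj [-0.3 -3.4  4.5] tcp [ 0.6194 -0.1143  0.243 ] rot [-177.9   -3.6 -144.8] op 0.0192 M [-1.37 -0.33 -0.21]
```

```bash
python3 -m handwheel '[[-0.06,0.08,0,0.05,-1],[-0.06,0.08,-0.005,0.05,-1],[-0.06,0.08,-0.005,0.05,-1],[-0.06,0.08,-0.005,0.05,-1],[-0.06,0.08,-0.005,0.05,-1],[-0.06,0.08,-0.005,0,-1],[-0.06,0.08,-0.005,0,-1],[-0.06,0.08,-0.005,0,-1]]' 60
python3 - <<'E'
from j import *
t=where()
E
```

```text
time: 15.27
ee_pos: [0.599, -0.0867, 0.2411]
tcp_rot: [-177.7, -3.6, -142.9]
contact_force: [2.2, -5.0, 4.1]
opening: 0.0192
t 15.27 tipJ mm [ -0.7 -24.5  -6.3] axJ [0.046 0.01  0.999] Fj [ 0.9 -5.3  4.2] tcp [ 0.599  -0.0867  0.2411] rot [-177.7   -3.6 -142.9] op 0.0192 M [-1.5  -0.7  -0.27]
```

```bash
python3 -m handwheel '[[0.03,-0.005,-0.04,0,-1],[0.02,0.015,-0.05,0,-1],[0.02,0.015,-0.05,0,-1],[0.02,0.015,-0.05,0,-1],[0,0,0,0,-1],[0,0,0,0,-1],[0,0,0,0,-1],[0,0,0,0,-1]]' 60
python3 - <<'E'
from j import *
t=where()
E
```

```text
time: 15.93
ee_pos: [0.6026, -0.0859, 0.2319]
tcp_rot: [-177.7, -3.7, -142.7]
contact_force: [-0.4, -5.5, 3.3]
opening: 0.0188
t 15.93 tipJ mm [ -2.5 -25.9 -15.9] axJ [0.047 0.01  0.999] Fj [-1.5 -4.2  4.6] tcp [ 0.6026 -0.0859  0.2319] rot [-177.7   -3.7 -142.7] op 0.0188 M [-0.94 -0.72  0.02]
```

```bash
python3 -m handwheel '[[0.04,-0.005,-0.05,0,-1],[0.04,0.01,-0.05,0,-1],[0.03,0.015,-0.05,0,-1],[0.02,0.015,-0.05,0,-1],[0.02,0.015,-0.05,0,-1],[0,0,0,0,-1],[0,0,0,0,-1],[0,0,0,0,-1]]' 60
python3 - <<'E'
from j import *
t=where()
E
```

```text
time: 16.6
ee_pos: [0.6042, -0.0866, 0.225]
tcp_rot: [-177.7, -4.2, -141.6]
contact_force: [-2.0, -4.7, 4.5]
opening: 0.019
t 16.6 tipJ mm [ -6.6 -26.  -22.3] axJ [0.057 0.    0.998] Fj [-1.6 -2.5  6.1] tcp [ 0.6042 -0.0866  0.225 ] rot [-177.7   -4.2 -141.6] op 0.019 M [-0.94 -0.69  0.24]
```

```bash
python3 -m handwheel '[[-0.05,0.07,0,0,-1],[-0.06,0.08,-0.005,0,-1],[-0.06,0.08,-0.005,0,-1],[-0.06,0.08,-0.005,0,-1],[-0.06,0.08,-0.005,0,-1],[-0.06,0.08,-0.005,0,-1],[0,0,0,0,-1],[0,0,0,0,-1]]' 60
python3 - <<'E'
from j import *
t=where();print(ap(np.linalg.inv(W),robot.observe()["ee_pos"]))
E
```

```text
time: 17.27
ee_pos: [0.5967, -0.0767, 0.225]
tcp_rot: [-176.7, -3.8, -142.0]
contact_force: [-1.7, -5.0, 3.3]
opening: 0.0191
t 17.27 tipJ mm [ -5.3 -16.2 -22.3] axJ [0.049 0.018 0.999] Fj [-2.1 -3.   5. ] tcp [ 0.5967 -0.0767  0.225 ] rot [-176.7   -3.8 -142. ] op 0.0191 M [-0.96 -0.73 -0.03]
[-0.08375376  0.02184663  0.22497875]
```

```bash
python3 -m handwheel '[[-0.07,0.09,0,0,-1],[-0.08,0.11,-0.005,0,-1],[-0.08,0.11,-0.005,0,-1],[-0.08,0.11,-0.005,0,-1],[0,0,0,0,-1],[0,0,0,0,-1],[0,0,0,0,-1],[0,0,0,0,-1]]' 60
python3 - <<'E'
from j import *
t=where();print(ap(np.linalg.inv(W),robot.observe()["ee_pos"]))
snap("scene","s9");crop("s9",200,90,360,210,5,"d1")
E
```

```text
time: 17.93
ee_pos: [0.5878, -0.0636, 0.2253]
tcp_rot: [-176.3, -3.6, -142.5]
contact_force: [-0.6, -4.2, 3.0]
opening: 0.019
t 17.93 tipJ mm [ -4.   -2.  -22.3] axJ [0.045 0.029 0.999] Fj [-1.1 -3.   4.1] tcp [ 0.5878 -0.0636  0.2253] rot [-176.3   -3.6 -142.5] op 0.019 M [-1.01 -0.51 -0.15]
[-0.08302066  0.03768564  0.22529136]
```

View pics/d1.png

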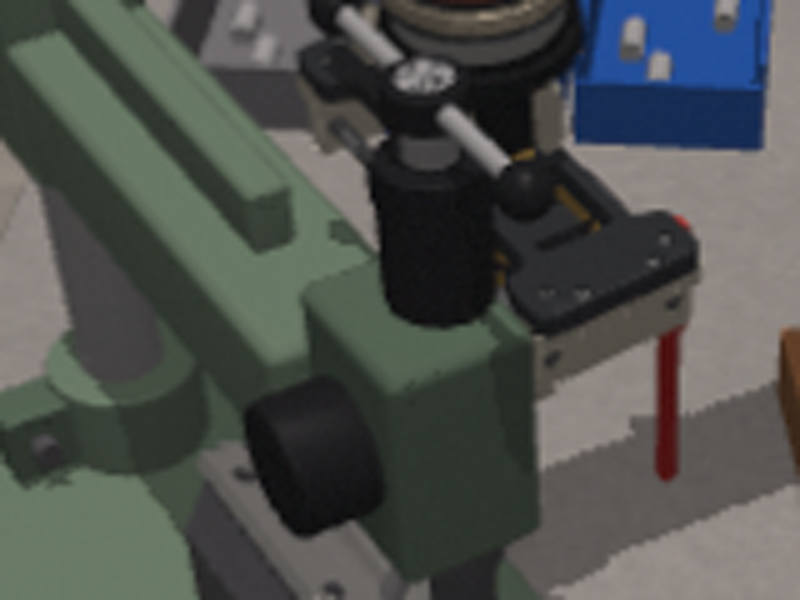

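```bash
python3 -m handwheel '[[-0.05,0.07,0,0,-1],[-0.06,0.08,-0.005,0,-1],[-0.06,0.08,-0.005,0,-1],[-0.06,0.08,-0.005,0,-1],[0,0,0,0,-1],[0,0,0,0,-1],[0,0,0,0,-1],[0,0,0,0,-1]]' 60
python3 - <<'E'
from j import *
t=where();print(ap(np.linalg.inv(W),robot.observe()["ee_pos"]))
E
```

```text
time: 18.65
ee_pos: [0.5846, -0.0599, 0.2249]
tcp_rot: [-175.3, -3.4, -143.1]
contact_force: [0.1, -4.9, 3.3]
opening: 0.0189
t 18.65 tipJ mm [ -4.   -0.1 -22.3] axJ [0.042 0.048 0.998] Fj [-0.9 -4.   4.4] tcp [ 0.5846 -0.0599  0.2249] rot [-175.3   -3.4 -143.1] op 0.0189 M [-1.15 -0.65 -0.11]
[-0.08341048  0.0425306   0.22487378]
```

```bash
python3 -m handwheel '[[-0.08,0.11,0,0,-1],[-0.1,0.13,-0.005,0,-1],[-0.1,0.13,-0.005,0,-1],[0,0,0,0,-1],[0,0,0,0,-1],[0,0,0,0,-1],[0,0,0,0,-1],[0,0,0,0,-1]]' 60
python3 - <<'E'
from j import *
t=where();print(ap(np.linalg.inv(W),robot.observe()["ee_pos"]))
E
```

```text
time: 19.32
ee_pos: [0.5818, -0.0574, 0.2241]
tcp_rot: [-173.8, -3.0, -143.9]
contact_force: [0.2, -4.9, 2.5]
opening: 0.0191
t 19.32 tipJ mm [ -4.1  -0.5 -22.2] axJ [0.036 0.076 0.996] Fj [-1.1 -4.1  3.5] tcp [ 0.5818 -0.0574  0.2241] rot [-173.8   -3.  -143.9] op 0.0191 M [-1.12 -0.7  -0.09]
[-0.08403729  0.04622267  0.2241425 ]
```

```bash
python3 -m handwheel '[[0.02,0.03,-0.06,0,-1],[0.02,0.03,-0.06,0,-1],[0.01,0.03,-0.06,0,-1],[0,0,0,0,-1],[0,0,0,0,-0.2],[0,0,0,0,-0.2],[0,0,0,0,-0.2],[0,0,0,0,-0.2]]' 60
python3 - <<'E'
from j import *
t=where();snap("wrist","wa");snap("top","ta");crop("ta",270,120,450,270,4,"ta1")
E
```

```text
time: 19.98
ee_pos: [0.5758, -0.0503, 0.2209]
tcp_rot: [-174.3, -3.8, -143.4]
contact_force: [-0.7, -1.5, 0.5]
opening: 0.0366
t 19.98 tipJ mm [ -8.2  10.4 -24.9] axJ [0.05  0.065 0.997] Fj [-1.  -0.8  1.2] tcp [ 0.5758 -0.0503  0.2209] rot [-174.3   -3.8 -143.4] op 0.0366 M [ 0.02 -0.    0.07]
```

View pics/wa.png

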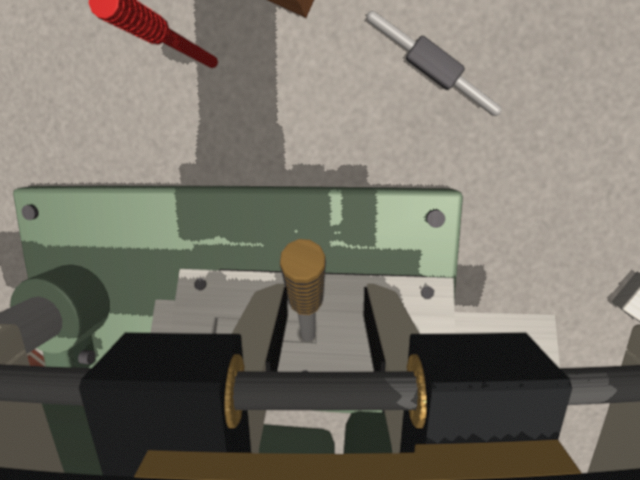

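View pics/ta1.png

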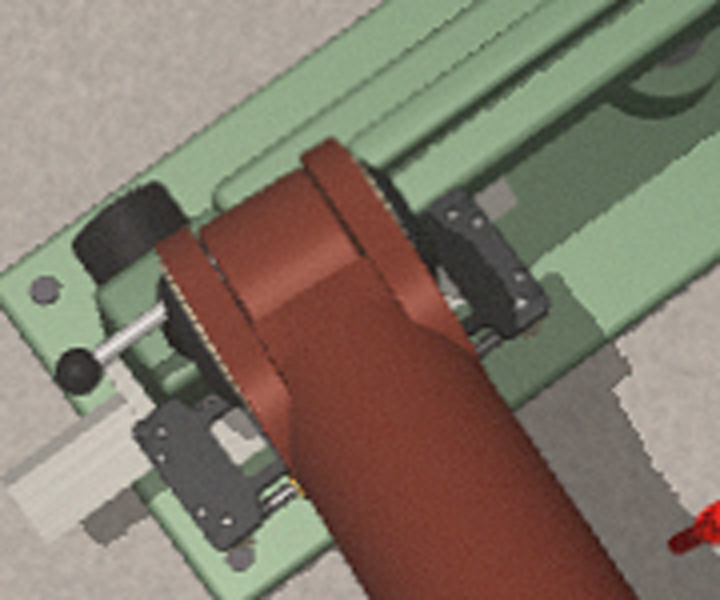

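```bash
python3 - <<'E'
from j import *
crop("wa",190,220,400,350,3.8,"wa1")
E
python3 -m handwheel '[[0,0,0,0,0],[0,0,0,0,0],[-0.1,-0.09,0.15,0,0],[-0.15,-0.12,0.25,0,0],[-0.2,-0.15,0.35,0,0],[-0.3,-0.22,0.4,0,0],[-0.3,-0.22,0.3,0,0],[0,0,0,0,0]]'
python3 - <<'E'
from j import *
t=where();snap("wrist","wb")
E
```

```text
time: 20.75
ee_pos: [0.5317, -0.0794, 0.2834]
tcp_rot: [-174.6, -3.5, -143.1]
contact_force: [-0.1, -1.1, -0.3]
opening: 0.0466
t 20.75 tipJ mm [-21.8  14.6  55.5] axJ [0.044 0.059 0.997] Fj [-0.8 -0.8  0.1] tcp [ 0.5317 -0.0794  0.2834] rot [-174.6   -3.5 -143.1] op 0.0466 M [ 0.2  -0.09 -0.04]
```

View pics/wa1.png

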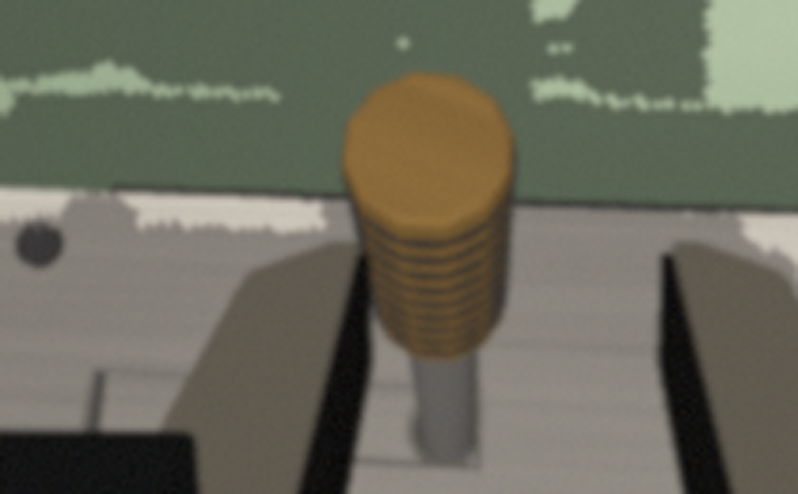

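View pics/wb.png

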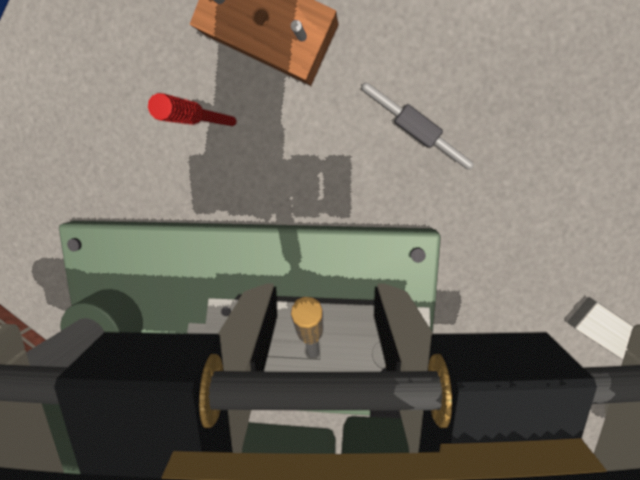

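```bash
python3 - <<'E'
from j import *
crop("wb",200,260,420,380,3.6,"wb1")
im,d,s=load("wb");c,M=cam("wrist",s)
for u,v in((307,312),(303,308),(311,315)):
    q=at_d(c,M,u,v,d[v,u]);print(np.round(J[:3,:3].T@(q-J[:3,3])*1e3,1))
# plate reference points
for u,v in((340,350),(290,345),(350,340)):
    q=at_d(c,M,u,v,d[v,u]);print("plate",np.round(J[:3,:3].T@(q-J[:3,3])*1e3,1))
E
```

```text
[-25.1  11.9 138. ]
[-27.4   9.3 138.5]
[-23.2  14.6 138.7]
plate [-3.5 27.7  1. ]
plate [ -5.8 -22.1  -6.9]
plate [-13.3  36.9   1.2]
```

View pics/wb1.png

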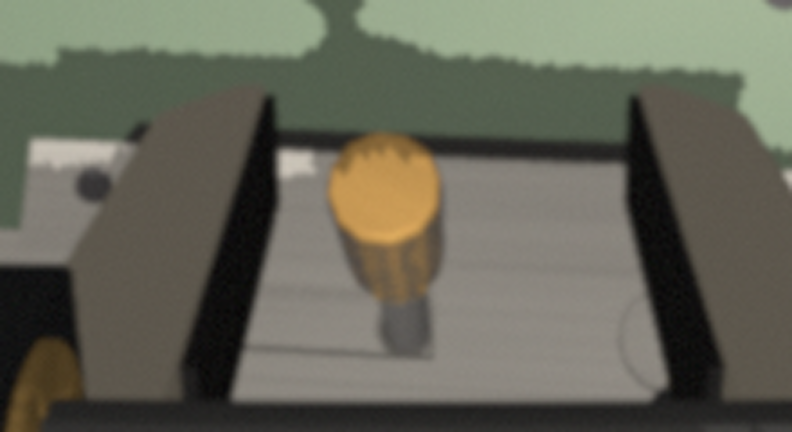

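```bash
python3 -m handwheel '[[-0.3,-0.22,0.3,0,0],[-0.5,-0.4,0.3,0,0],[-0.5,-0.5,0.2,0,0],[-0.5,-0.5,0,0,0],[-0.5,-0.5,0,0,0],[-0.4,-0.5,0,0,0],[-0.3,-0.4,0,0,0],[0,0,0,0,0]]'
python3 - <<'E'
from j import *
where();snap("top","tb");snap("scene","sb");snap("wrist","wc")
crop("tb",300,140,400,240,6,"tb1");crop("sb",220,120,350,240,6,"sb1")
E
```

```text
time: 21.47
ee_pos: [0.4101, -0.1976, 0.3159]
tcp_rot: [-174.7, -2.9, -142.6]
contact_force: [0.6, -0.1, -0.1]
opening: 0.0463
t 21.47 tipJ mm [-149.5   -5.7  167.6] axJ [0.033 0.053 0.998] Fj [ 0.2 -0.5 -0.3] tcp [ 0.4101 -0.1976  0.3159] rot [-174.7   -2.9 -142.6] op 0.0463 M [ 0.23 -0.07 -0.06]
```

View pics/tb1.png

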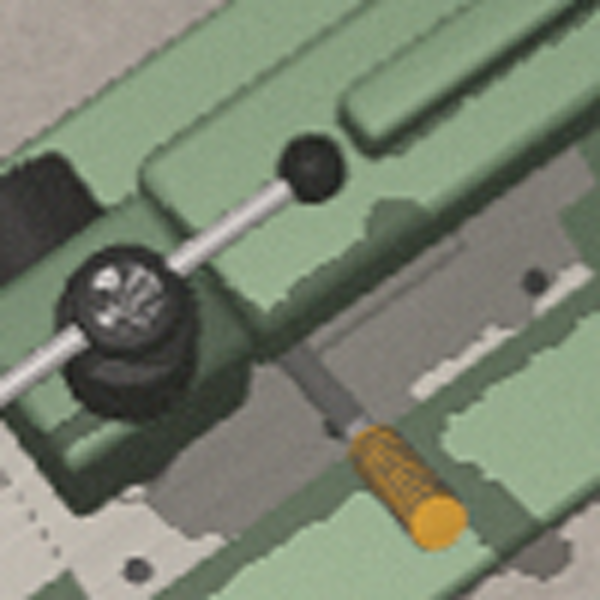

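View pics/sb1.png

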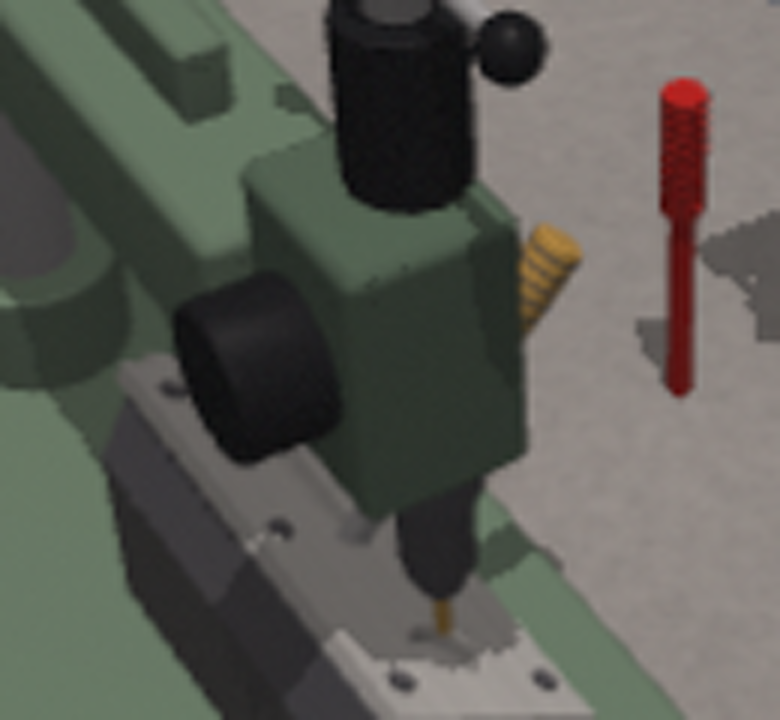

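View pics/wc.png

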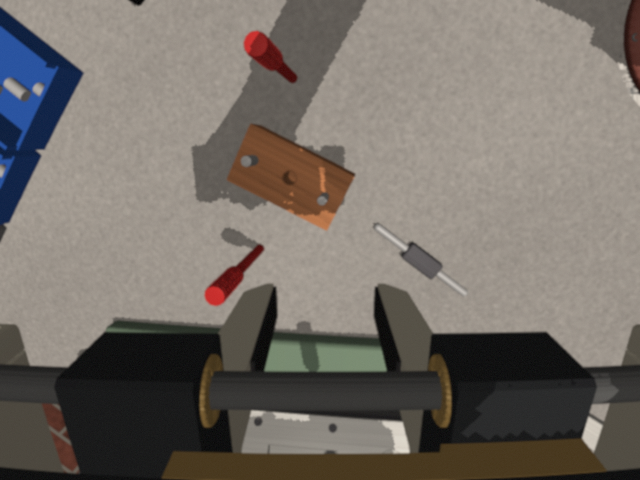

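```bash
python3 - <<'E'
from j import *
T=cam("top");S=cam("scene")
p,e=tri([(T,300+440/6,140+521/6),(S,220+557/6,120+242/6)])
print(p,e,np.round(J[:3,:3].T@(p-J[:3,3])*1e3,1))
# collar center & shank base, top view: hypothesise z
for name,(x,y) in dict(top=(440,521),collar=(360,432),base=(296,357)).items():
    o,d=ray(*T,300+x/6,140+y/6)
    oj=J[:3,:3].T@(o-J[:3,3]);dj=J[:3,:3].T@d
    for z in {'top':(.139,.136),'collar':(.079,.077),'base':(0,)}[name]:
        print(name,z,np.round((oj+dj*(z-oj[2])/dj[2])*1e3,1))
E
```

```text
[ 0.56595391 -0.0790524   0.21897696] [array([-0. ,  0.5]), array([-0.4, -0.1])] [-25.8   8.5 134.9]
top 0.139 [-23.    8.6 139. ]
top 0.136 [-24.4   8.1 136. ]
collar 0.079 [-6.8  5.8 79. ]
collar 0.077 [-7.7  5.5 77. ]
base 0 [-3.2 -1.6  0. ]
```

```bash
python3 - <<'E'
from j import *
crop("wa",280,310,340,350,13,"wa2");crop("wb",290,335,340,370,13,"wb2");crop("tb",335,185,375,215,18,"tb2")
E
```

```text
(no output)
```

View pics/wa2.png

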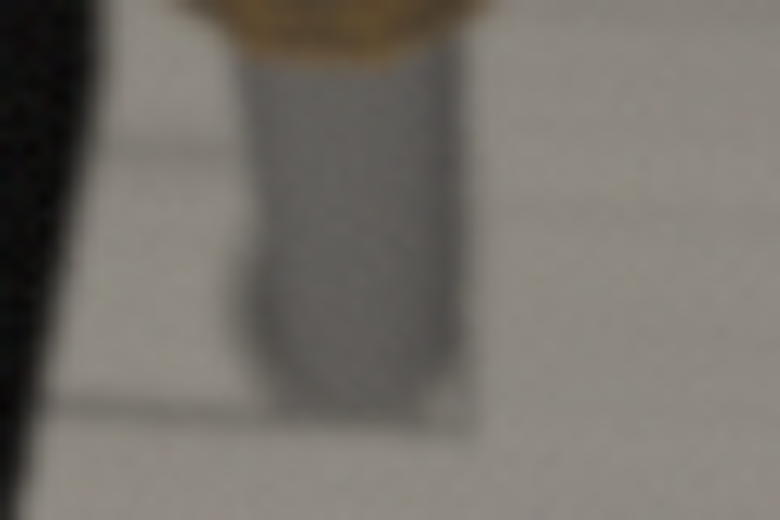

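View pics/wb2.png

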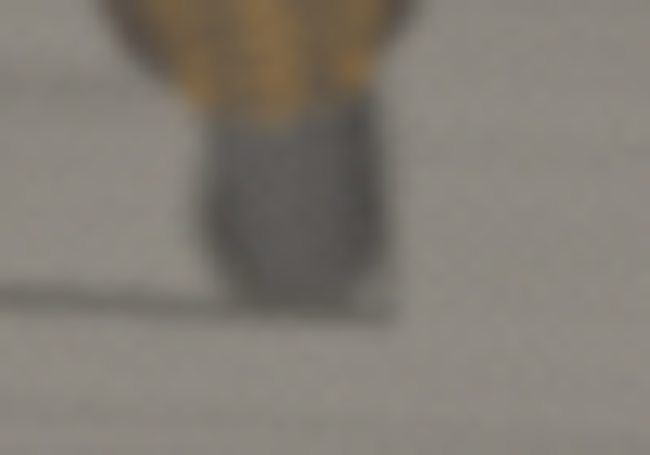

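View pics/tb2.png

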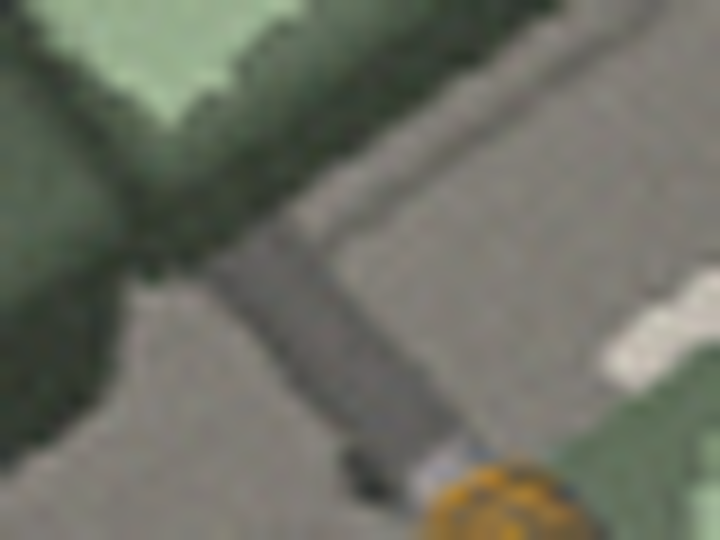

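```bash
python3 - <<'E'
from h import *
robot.close_job();print("done")
E
```

```text
the job is handed in; nothing more can be done
done
```

The pin is in the bar's pilot hole at the slot's datum end. I let go of it and handed the job in at about 21.6 s of the 59 s allowed.

- **Squaring the pin:** The moves can't tilt the tool. I drew the pin part way out of the stand, levered it against the hole's rim under a light grip to about 30°, then clamped it.
- **Finding the hole:** I felt the slot's far end first, then swept towards the tap. The tip dropped in roughly 22–26 mm from the datum position. I pushed it to 17.9 mm below the slot floor by my tip estimate, against a hole depth of 18 mm.
- **Drawing the bar:** I pulled it along by the pin until the tip stopped advancing while the tool only tilted further. Then I pushed down once more, opened the fingers and backed away.

**Last checks**
- **Depth:** Depending on the view, the pin's top stands 135–138 mm above the plate. A fully home pin would stand at 139 mm, or about 137 mm with its lean.
- **Datum end:** In the close-up the shank is at the slot's datum end with 0.3–0.6 mm of visible gap at most, which is within picture blur. The view from above put it about 1.6 mm short, which is inside that camera's error.
- **Lean:** The released pin leans in the hole's clearance, about 9–10° down-slope and 3–5° towards the tap, so it isn't perfectly square.
- **Sweep pressure:** The wrist reading implies the start of the sweep briefly pressed at about 7 N, just over the 6 N guide, so I lightened it.
- **Other objects:** I saw no contact with the tap or chuck. The oil bottle, offcut and wrench were never approached, but I did not measure them again at the end.

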